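# Clear the brass finishing bench past a sprung keeper arm

## Task

Clear this finishing bench for the next batch. The sprung keeper arm shuts in the brass bars in the roofed rack: draw it back by its handle and hook it on its hair-trigger catch, and leave it hooked, never letting it snap back; then slide every bar out of the front of the rack and lay it in the clear tub. Also pull every wooden polishing stick out of the block and stand it, cork foot down, in the grey caddy, and do not disturb the compound block, the paste jar or the felt wheel.

Things in the scene. Friction and masses are not known exactly. Their poses are not given: they have to be found in the camera images.
- rack: Fixed roofed bar rack of grey steel and wood, 77 x 182 x 60 mm high, with the keeper arm and catch in front of it as one piece; place and yaw differ at each start. Origin at table height under the middle of its front edge; x points into the rack, y along the mouths, z up.
- rack_bay (a point): Middle of the floor of the centre bay at its mouth. Three bays, 20 mm wide, open to the front (rack -x), centred at rack y = -54, 0 and +54 mm; floor 24 mm and roof underside 54 mm above the table, roof top 60 mm, back wall 69 mm behind the mouths. A bar can only come out forwards.
- keeper (a joint): Angle of the steel keeper arm, rad. 0 = at rest, lying along rack +y across the bar ends; at angle t it points along (-sin t, cos t) in rack x, y. A spring pulls it to 0: 1 N at the handle at rest, 5 N when drawn. From about 1.4 rad it rides over the catch's ramp, hooks at about 1.75; stop at 1.82. Let go unhooked it snaps back hard.
- keeper_hinge (a point): On the upright hinge axis of the keeper arm, at table height: rack x = -46, y = -105 mm. The arm swings level, is 10 mm thick and spans heights 38 to 50 mm; a pin under it (down to 26 mm), 110 mm from this axis, is what hooks on the catch.
- keeper_handle (a point): Middle of the upright round wooden handle on the end of the keeper arm, 200 mm from the hinge: 16 mm thick, standing from 50 to 105 mm above the table, this point at 80 mm.
- catch (a joint): Angle of the sprung brass catch, rad: 0 = raised (its rest), growing = tooth pushed down, up to 0.3; at about 0.18 the arm is free. The hooked arm holds only while the catch stays raised; about 2 N down on its tooth or 3 N on its blade fires the arm.
- catch_tooth (a point): Top of the catch's brass tooth, 36 mm above the table, 110 mm from the keeper hinge; the ramp is on the side the arm comes from. Behind the hooked arm, 55 mm beyond the tooth, stands the catch's upright brass blade, top 66 mm above the table: leave both alone.
- tub: Loose clear plastic tub, open on top, 170 (its x) x 230 (its y) x 45 mm high, walls and floor 4 mm. Origin at the centre of its underside.
- caddy: Loose grey plastic square caddy, open on top, 110 x 110 x 80 mm high, walls and floor 4 mm. Origin at the centre of its underside.
- holder: Fixed wooden block with three square sockets, 60 x 170 x 70 mm high, origin at the centre of its underside; sockets 23 mm wide and 55 mm deep, in a row along its y axis at -50, 0 and +50 mm. Some may be empty.
- compound_bar: Bystander: reddish block of polishing compound, 50 x 85 x 30 mm, lying on the table; origin under its centre.
- paste_jar: Bystander: jar with a metal cap, 60 mm across, 60 mm high; origin under its centre.
- felt_wheel: Bystander: grey felt wheel lying flat, 90 mm across, 18 mm thick; origin under its centre.
- bar0_mid (a point): Centre of a finished brass box-section bar, 100 (its x) x 14 (its y) x 24 mm (its z), about 0.12 kg; at the start it lies on edge in a bay with about 35 mm of its length sticking out of the mouth. May be absent.
- stick0_mid (a point): Centre of a dark wooden polishing stick, 16 mm round, 160 mm long, 0.04 kg; its z axis points from the cork-wrapped foot to the top end, which has a brass ring. At the start it stands loosely in a socket, foot end down 15 mm above the table. May be absent.
- stick0_foot (a point): Middle of the foot end face of the same stick, 80 mm from its centre.
- bar1_mid (a point): Centre of a finished brass box-section bar, 100 (its x) x 14 (its y) x 24 mm (its z), about 0.12 kg; at the start it lies on edge in a bay with about 35 mm of its length sticking out of the mouth. May be absent.
- stick1_mid (a point): Centre of a dark wooden polishing stick, 16 mm round, 160 mm long, 0.04 kg; its z axis points from the cork-wrapped foot to the top end, which has a brass ring. At the start it stands loosely in a socket, foot end down 15 mm above the table. May be absent.
- stick1_foot (a point): Middle of the foot end face of the same stick, 80 mm from its centre.
- bar2_mid (a point): Centre of a finished brass box-section bar, 100 (its x) x 14 (its y) x 24 mm (its z), about 0.12 kg; at the start it lies on edge in a bay with about 35 mm of its length sticking out of the mouth. May be absent.
- stick2_mid (a point): Centre of a dark wooden polishing stick, 16 mm round, 160 mm long, 0.04 kg; its z axis points from the cork-wrapped foot to the top end, which has a brass ring. At the start it stands loosely in a socket, foot end down 15 mm above the table. May be absent.
- stick2_foot (a point): Middle of the foot end face of the same stick, 80 mm from its centre.

How it is judged (in metres and radians):
On the way:
1. the keeper arm hangs on its catch with nothing else holding it, before any bar has left the rack (value of joint keeper above 1.7 rad and value of joint catch below 0.06 rad and contact force between each of the arm, the fingers and keeper below 0.1 N and x of each of bar0_mid, bar1_mid, bar2_mid in the frame of rack above -0.02 m), for 0.5 s.
At the end, for the whole second after the job is handed in: keeper hooked (over 1.70 rad, catch raised under 0.06 rad); every bar present at rest in the tub (centre inside the walls, below 45 mm over its underside); every stick present at rest in the caddy, foot end inside and within 30 mm of its underside (value of joint keeper above 1.7 rad and value of joint catch below 0.06 rad and x of bar0_mid in the frame of tub between -0.085 and 0.085 m and y of bar0_mid in the frame of tub between -0.115 and 0.115 m and z of bar0_mid in the frame of tub between 0 and 0.045 m and linear speed of each of bar0, bar1, bar2, stick0, stick1, stick2 below 0.03 m/s and x of bar1_mid in the frame of tub between -0.085 and 0.085 m and y of bar1_mid in the frame of tub between -0.115 and 0.115 m and z of bar1_mid in the frame of tub between 0 and 0.045 m and x of bar2_mid in the frame of tub between -0.085 and 0.085 m and y of bar2_mid in the frame of tub between -0.115 and 0.115 m and z of bar2_mid in the frame of tub between 0 and 0.045 m and x of stick0_foot in the frame of caddy between -0.055 and 0.055 m and y of stick0_foot in the frame of caddy between -0.055 and 0.055 m and z of stick0_foot in the frame of caddy between -0.005 and 0.03 m and x of stick1_foot in the frame of caddy between -0.055 and 0.055 m and y of stick1_foot in the frame of caddy between -0.055 and 0.055 m and z of stick1_foot in the frame of caddy between -0.005 and 0.03 m and x of stick2_foot in the frame of caddy between -0.055 and 0.055 m and y of stick2_foot in the frame of caddy between -0.055 and 0.055 m and z of stick2_foot in the frame of caddy between -0.005 and 0.03 m); the robot touches nothing.
It fails at once if the keeper arm snaps back (faster than 8 rad/s) (velocity of joint keeper below -8 rad/s).
It fails at once if a bystander is shifted by more than 40 mm (distance of any of compound_bar, paste_jar, felt_wheel from where it was at the start of the episode above 0.04 m).
Of bar0, bar1, bar2 only 2 to 3 are there at a start; the rules pass over those that are not, and their reading is None.
Of stick0, stick1, stick2 only 2 to 3 are there at a start; the rules pass over those that are not, and their reading is None.
At some moment in a run one of tub, caddy may be knocked a few centimetres aside while the robot is not near it.
It also fails if it takes over 210 s, if anything falls off the work surface, if the arm or the gripper's body presses on something with over 40 N, if the wrist force passes 120 N, or if a joint passes its speed limit or range.

## Robot

A 6-joint arm with a two-finger parallel gripper is mounted at the origin on the work surface. World frame = base frame: x ahead of the robot, y to its left, z up, the work surface at z = 0. Lengths are in m, angles in degrees, forces in N, time in s.
With the tool pointing down it reaches from about 0.4 to 0.825 m from the base axis. Payload 7 kg.
Tool frame: the origin (TCP) lies on the centre line of the jaws, within the pads' length; the fingertips stand 11 mm ahead of it and the grasp point (between the pads) lies 8 mm behind it; z points along the fingers, y is the line along which they close (so a half turn about z gives the same grasp; the last joint's range is limited). The gripper opens to 88 mm and grips with 3 to 60 N. Pads are 19 mm wide; open, the fingers measure 130 mm over their backs; the gripper's body (78 mm by 193 mm) begins 47 mm behind the grasp point.
Start: joints at [-56.316, 20.546, 0.682, 0, -70.136, -16.507], TCP at [0.199, -0.645, 0.238] pointing down, gripper open.
Joint ranges: [-176.03, 176.03], [-82.01, 121.73], [-58.28, 71.71], [-173.87, 95.51], [-174.79, -0.11], [-173.66, 173.66]. Speed limits (degrees/s): [136.94, 136.94, 172.46, 180, 180, 180].

## Interface

Orientations are given as [roll, pitch, yaw] about the fixed x, y, z axes, in that order (R = Rz(yaw) Ry(pitch) Rx(roll)).
In Python, from plant import r, capture, camera_model, job gives the robot as it stands.
- The arm moves only by the tool drive_tool, never from a script. Its argument "increments" is a list that holds one entry, the list of rows, each a list of 5 numbers: the gripper's target within -1 to 1 (fully open at 1, half-way at 0, shut at -1), then the shift along the tool's x, y, z scaled (see below), then the turn about the tool's z scaled (see below). In form: [[[gripper, tx, ty, tz, roll], ...]]. A call has 1 to 5 rows; each row is the pose to reach, as a shift and turn from the pose commanded when the call began, along the tool's axes at that moment, turning the shorter way round; what a row does not reach only later rows make up. The controller multiplies each number of a shift by 120 mm and each number of a turn by 360 degrees. A row lasts 1/8 s, in which the tool goes at most 62.5 mm and 10.7 degrees, less where a joint would pass 70% of its speed; a pose out of reach is approached as far as the arm can. A call with a number of a shift or a turn outside -1 to 1 is refused whole. A call with a gripper value outside its range is refused whole. The fingers move at their own pace and stop on an object; "squeeze" is the grip in N (left out, the last holds). Time passes only in rows, so rows that repeat a pose let the fingers close. It gives the time, the measured TCP pose, the force, the opening and the grip force at its end, in the units of the state.
- r.get_state(): the state, without advancing time (a new reading comes with each control period).
- capture(name): name is "scene" or "top" or "wrist"; returns the picture (400x640x3 uint8, red, green, blue); there is no depth.
- camera_model(name): a dict with "camera_matrix" (3x3 intrinsics, pixels), "rvec" (rotation vector, rad) and "tvec" (3), from world to camera coordinates, as OpenCV has them. Camera axes: x right, y down, z forward; pixel columns grow to the right and rows downward; lengths in m; the calibration is good to about 2 mm. A picture is of the moment at which its call begins: read the wrist's pose just before it. camera_model takes no time and is no camera call; for the wrist camera it gives the pose at the moment of the call.
- job.close_job(): hands the job in; it is judged then, once.
The state is a dict: "time_s": time; "joints": joint angles; "qd": joint speeds; "joint_torque": joint torques, N m; "tcp_pos": TCP position; "eef_rot": TCP orientation; "contact_force": force on the tool from outside, world axes, zero at the start; "moment": the same for the moment, N m; "gripper_width": finger opening in m; "gripper_force": force on a finger pad.
Only numpy, scipy, OpenCV 4.12 (cv2) and the standard library are available. Lean on these libraries where they do the work, as an engineer would, in place of code of your own. Each camera call takes 0.05 s, during which the arm holds its last target. There are 200 camera calls.

## Working session

There is one attempt and no reset: what is moved stays moved. The work goes in short steps, Python scripts to look and compute and a tool call to move; the robot and the scene stay as the last step left them, time stands still between calls to the robot, and variables do not carry over. Pictures are saved under pics/ and viewed, at most 14 in all, crops included, and the job is handed in when it is done.

Besides the shell and the picture viewer there is one more tool, called as name(argument=value, ...), one argument or row to a line, values as JSON. drive_tool: Moves the arm, as the interface text tells. Its arguments: {"type":"object","properties":{"increments":{"type":"array"},"squeeze":{"type":"number"}},"required":["increments"]}

```bash
ls; mkdir -p pics
python3 - <<'E'
from plant import r, capture, camera_model, job
import cv2
s=r.get_state(); print(s)
for n in ("scene","top","wrist"):
    m=camera_model(n); print(n,m)
    cv2.imwrite(f"pics/{n}0.png",cv2.cvtColor(capture(n),cv2.COLOR_RGB2BGR))
E
```

```text
pics
{'time_s': 0.0, 'joints': array([-5.63154044e+01,  2.05924041e+01,  6.33425312e-01, -1.93468752e-02,
       -7.01350119e+01, -1.65066440e+01]), 'qd': array([ 0.00015411,  0.04123279,  0.04769312, -0.02120391,  0.07934985,
        0.02320309]), 'joint_torque': array([-5.91532680e-04, -5.82718420e+01,  2.93066293e+01,  6.99752122e+00,
        6.91661640e-03, -1.28777151e-04]), 'tcp_pos': array([ 0.19918612, -0.64445273,  0.23661151]), 'eef_rot': array([ 1.79904715e+02, -9.27015765e-03, -1.62828630e+02]), 'contact_force': array([0.58435897, 0.24404814, 0.94482342]), 'moment': array([ 0.02760523, -0.06755909, -0.0305767 ]), 'gripper_force': 0.0, 'gripper_width': 0.0873931522587299}
scene {'camera_matrix': array([[363.76754436,   0.        , 322.92536362],
       [  0.        , 363.76754436, 194.89584508],
       [  0.        ,   0.        ,   1.        ]]), 'rvec': array([ 0.92056106,  2.53536008, -1.03293201]), 'tvec': array([ 0.45506347, -0.177108  ,  1.13661143])}
top {'camera_matrix': array([[499.03336495,   0.        , 312.21019196],
       [  0.        , 499.03336495, 203.55206804],
       [  0.        ,   0.        ,   1.        ]]), 'rvec': array([ 2.13008978, -2.1550572 ,  0.17439093]), 'tvec': array([-0.0251346 ,  0.58170239,  1.28606138])}
wrist {'camera_matrix': array([[358.64379938,   0.        , 320.69258982],
       [  0.        , 358.64379938, 201.35939665],
       [  0.        ,   0.        ,   1.        ]]), 'rvec': array([-1.76134062, -2.38648713, -0.32430093]), 'tvec': array([ 0.67329248, -0.03361972,  0.39126901])}
```

View pics/top0.png

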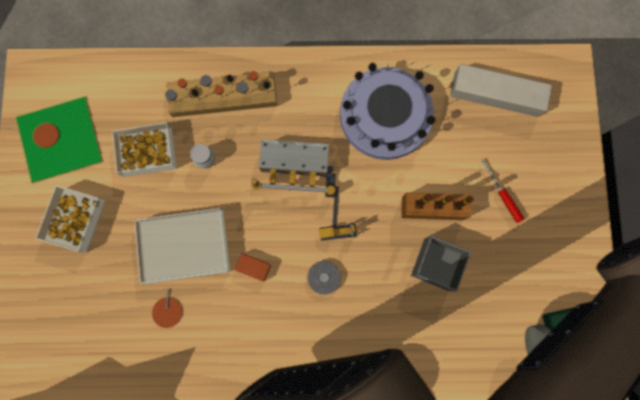

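View pics/scene0.png

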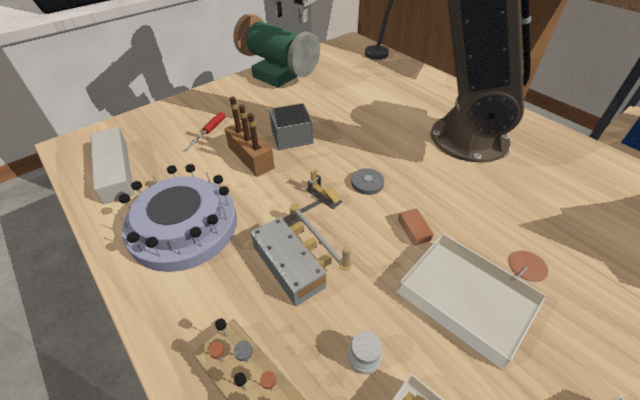

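The top view shows the rack at about (293,157), with three bar ends near (273/294/314,178). The keeper handle is near (256,184), the hinge near (331,188) and the catch near (338,232). The holder with three sticks is at (437,205), the caddy at (441,263), the tub at (183,245), the compound at (253,266), the jar at (202,155) and the felt wheel at (325,277). The scene view confirms the same layout.

```bash
cat > h.py <<'E'
from plant import r, capture, camera_model, job
import cv2, numpy as np
def cam(n):
    m=camera_model(n); R=cv2.Rodrigues(np.array(m["rvec"]))[0]; return np.array(m["camera_matrix"]),R,np.array(m["tvec"]).ravel()
def ray(c,p):
    K,R,t=c; d=R.T@np.linalg.solve(K,[p[0],p[1],1.]); return -R.T@t,d/np.linalg.norm(d)
def plane(c,p,z):
    o,d=ray(c,p); return o+d*(z-o[2])/d[2]
def tri(c1,p1,c2,p2):
    (a,d),(b,e)=ray(c1,p1),ray(c2,p2); s=np.linalg.lstsq(np.c_[d,-e],b-a,rcond=None)[0]
    P,Q=a+s[0]*d,b+s[1]*e; return (P+Q)/2,np.linalg.norm(P-Q)
def proj(c,P):
    K,R,t=c; q=K@(R@np.array(P)+t); return q[:2]/q[2]
def shot(n,f):
    c=cam(n); im=capture(n); cv2.imwrite(f"pics/{f}.png",cv2.cvtColor(im,cv2.COLOR_RGB2BGR)); np.savez(f"pics/{f}.npz",K=c[0],R=c[1],t=c[2]); return im,c
def load(f):
    z=np.load(f"pics/{f}.npz"); return z["K"],z["R"],z["t"]
def to(P=None,yaw=None):
    "units from the measured pose to target P (world TCP), yaw"
    s=r.get_state(); w=np.radians(s["eef_rot"][2]); p=np.array(s["tcp_pos"])
    d=(np.array(P)-p if P is not None else np.zeros(3)); c,n=np.cos(w),np.sin(w)
    u=np.array([c*d[0]+n*d[1], n*d[0]-c*d[1], -d[2]])/.12
    a=0 if yaw is None else -((yaw-s["eef_rot"][2]+180)%360-180)/360
    print("t",round(s["time_s"],2),"tcp",p.round(4),"rot",s["eef_rot"].round(1),"F",s["contact_force"].round(1),"w",round(s["gripper_width"],4),"-> shift",u.round(3),"turn",round(a,4)); return u
E
python3 - <<'E'
from h import *
t=cam("top"); s=cam("scene"); 
for n,p in dict(top=t,scene=s,wrist=cam("wrist")).items(): print(n,(-p[1].T@p[2]).round(3))
s0=r.get_state()
pt=dict(handle=((256,184),.105),hinge=((331,188),.05),rackc=((294,157),.06),catch=((338,232),.04),hold=((437,205),.07),caddy=((441,263),.08),caddyflr=((441,263),.0),tub=((183,245),.04),comp=((253,266),.03),jar=((202,155),.06),felt=((325,277),.018),st0=((420,199),.175),st1=((440,203),.175),st2=((460,201),.175))
for k,(p,z) in pt.items(): print(k,plane(t,p,z).round(3))
print("tri handle",tri(t,(256,184),s,(346,252)),"hinge",tri(t,(331,188),s,(296,209)))
E
```

```text
top [ 0.374 -0.023  1.361]
scene [0.936 0.417 0.693]
wrist [ 0.131 -0.665  0.385]
handle [0.624 0.112 0.105]
hinge [ 0.622 -0.083  0.05 ]
rackc [0.706 0.015 0.06 ]
catch [ 0.505 -0.1    0.04 ]
hold [ 0.57  -0.359  0.07 ]
caddy [ 0.419 -0.359  0.08 ]
caddyflr [ 0.421 -0.38   0.   ]
tub [0.475 0.311 0.04 ]
comp [0.418 0.127 0.03 ]
jar [0.714 0.262 0.06 ]
felt [ 0.387 -0.064  0.018]
st0 [ 0.569 -0.291  0.175]
st1 [ 0.559 -0.339  0.175]
st2 [ 0.563 -0.388  0.175]
tri handle (array([0.62768749, 0.11455748, 0.0858263 ]), np.float64(0.0015053930262233662)) hinge (array([ 0.61844209, -0.0785826 ,  0.0460201 ]), np.float64(0.012211142540224144))
```

View pics/wrist0.png

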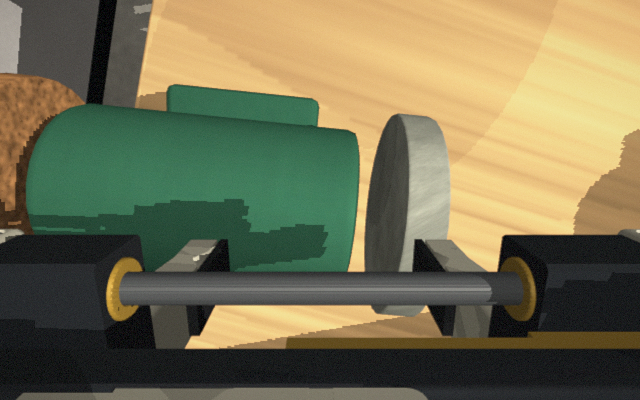

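The wrist view shows only the green grinder; the camera sits about 70 mm along tool +x, with the fingers at the bottom of the image. The rough positions fit the reach. Next I raise the arm, turn it to yaw 180° and move over the keeper.

drive_tool(
  increments=[
    [[1,0,0,-0.5,0.048],[1,0,0,-0.5,0.048],[1,0,0,-0.5,0.048],[1,0,0,-0.5,0.048]],
  ],
  squeeze=25,
)

```text
time_s: 0.65
tcp_pos: [0.1991, -0.6444, 0.2964]
eef_rot: [179.9, -0.0, -180.0]
contact_force: [0.1, -0.2, -0.1]
gripper_width: 0.0877
gripper_force: 0.0
```

drive_tool(
  increments=[
    [[1,-0.49,0.9,0,0],[1,-0.49,0.9,0,0]],
  ],
)

```text
time_s: 0.9
tcp_pos: [0.2583, -0.5357, 0.2958]
eef_rot: [179.9, -0.1, 179.9]
contact_force: [1.3, 0.7, 0.7]
gripper_width: 0.0873
gripper_force: 0.0
```

drive_tool(
  increments=[
    [[1,-0.49,0.9,0,0],[1,-0.49,0.9,0,0]],
  ],
)

```text
time_s: 1.15
tcp_pos: [0.3176, -0.4271, 0.2967]
eef_rot: [180.0, -0.1, -180.0]
contact_force: [1.5, -0.1, 0.8]
gripper_width: 0.0876
gripper_force: 0.0
```

drive_tool(
  increments=[
    [[1,-0.49,0.9,0,0],[1,-0.49,0.9,0,0]],
  ],
)

```text
time_s: 1.4
tcp_pos: [0.3766, -0.3193, 0.297]
eef_rot: [180.0, -0.0, -180.0]
contact_force: [0.7, 0.1, 0.0]
gripper_width: 0.0875
gripper_force: 0.0
```

drive_tool(
  increments=[
    [[1,-0.49,0.9,0,0],[1,-0.49,0.9,0,0]],
  ],
)

```text
time_s: 1.65
tcp_pos: [0.4356, -0.2113, 0.2971]
eef_rot: [180.0, -0.0, -180.0]
contact_force: [-0.1, 0.1, -0.7]
gripper_width: 0.0877
gripper_force: 0.0
```

drive_tool(
  increments=[
    [[1,-0.49,0.9,0,0],[1,-0.49,0.9,0,0],[1,-0.49,0.9,0,0],[1,-0.49,0.9,0,0]],
  ],
)

```text
time_s: 2.15
tcp_pos: [0.4939, -0.1052, 0.2968]
eef_rot: [-180.0, -0.1, -180.0]
contact_force: [0.3, -0.3, -0.4]
gripper_width: 0.0878
gripper_force: 0.0
```

Run:
```python
from h import *
to([.55,0,.297],180); shot("wrist","w1"); shot("top","t1")
```

```text
t 2.15 tcp [ 0.4939 -0.1052  0.2968] rot [-1.8e+02 -1.0e-01 -1.8e+02] F [ 0.3 -0.3 -0.4] w 0.0878 -> shift [-0.468  0.876 -0.001] turn 0.0001
```

drive_tool(
  increments=[
    [[1,0,1,0,-0.02],[1,0,1,0,-0.05],[1,0,1,0,-0.08],[1,0,1,0,-0.11],[1,0,1,0,-0.125]],
  ],
)

```text
time_s: 2.88
tcp_pos: [0.4942, 0.0135, 0.2976]
eef_rot: [-180.0, 0.0, -134.9]
contact_force: [0.1, -1.0, 0.3]
gripper_width: 0.0871
gripper_force: 0.0
```

drive_tool(
  increments=[
    [[1,0,0,0,-0.125],[1,0,0,0,-0.125],[1,0,0,0,-0.125],[1,0,0,0,-0.125],[1,0,0,0,-0.125]],
  ],
)

```text
time_s: 3.5
tcp_pos: [0.4943, 0.0133, 0.2976]
eef_rot: [-180.0, 0.0, -90.2]
contact_force: [0.4, 0.2, 0.0]
gripper_width: 0.0881
gripper_force: 0.0
```

drive_tool(
  increments=[
    [[1,0,0,0,-0.125],[1,0,0,0,-0.125],[1,0,0,0,-0.125],[1,0,0,0,-0.125],[1,0,0,0,-0.125]],
  ],
)

```text
time_s: 4.12
tcp_pos: [0.4944, 0.0139, 0.2976]
eef_rot: [-180.0, 0.0, -45.3]
contact_force: [-0.4, 0.6, -0.2]
gripper_width: 0.0877
gripper_force: 0.0
```

drive_tool(
  increments=[
    [[1,0,0,0,-0.125],[1,0,0,0,-0.125],[1,0,0,0,-0.125],[1,0,0,0,-0.125],[1,0,0,0,-0.125]],
  ],
)

```text
time_s: 4.75
tcp_pos: [0.4944, 0.0142, 0.2976]
eef_rot: [180.0, 0.0, -0.3]
contact_force: [0.4, -0.1, 0.2]
gripper_width: 0.0874
gripper_force: 0.0
```

Run:
```python
from h import *
to([.6,0.1,.297],0); shot("wrist","w2")
```

```text
t 4.75 tcp [0.4944 0.0142 0.2976] rot [180.    0.   -0.3] F [ 0.4 -0.1  0.2] w 0.0874 -> shift [ 0.876 -0.72   0.005] turn -0.0009
```

View pics/w2.png

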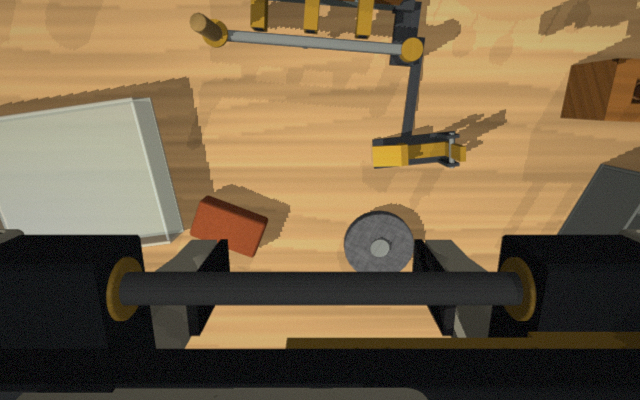

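The wrist view shows the handle at (200,22) top and (217,40) base, the hinge cap at (412,49), the bars at (259/311/364,14), the catch ramp and tooth near (388,153) and the blade at (457,150). I take a second wrist view further forward so I can triangulate.

drive_tool(
  increments=[
    [[1,0.83,0,0,0],[1,0.83,0,0,0],[1,0.83,0,0,0],[1,0.83,0,0,0]],
  ],
)

```text
time_s: 5.3
tcp_pos: [0.5938, 0.0142, 0.2971]
eef_rot: [180.0, 0.1, -0.3]
contact_force: [-0.1, 0.3, -0.3]
gripper_width: 0.0874
gripper_force: 0.0
```

Run:
```python
from h import *
to([.6,0.1,.297],0); shot("wrist","w3")
```

```text
t 5.3 tcp [0.5938 0.0142 0.2971] rot [ 1.8e+02  1.0e-01 -3.0e-01] F [-0.1  0.3 -0.3] w 0.0874 -> shift [ 0.048 -0.716  0.   ] turn -0.0009
```

View pics/w3.png

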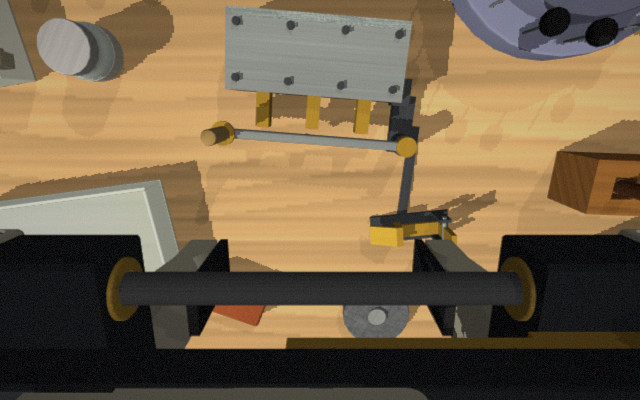

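The second view shows the whole rack, with the roof's front corners at (226,88) and (408,102). The bar front ends are at (264,125), (313,129) and (362,133), the handle top at (208,138) and the hinge cap at (406,147).

```bash
python3 - <<'E'
from h import *
a,b=load("w2"),load("w3")
for k,p,q in [("handletop",(197,22),(208,137)),("hinge",(412,49),(406,147)),("bar+",(258,28),(264,126)),("bar0",(311,31),(313,129)),("bar-",(362,36),(361,133)),("catchcorner",(374,167),(371,243))]:
    print(k,tri(a,p,b,q))
c=[plane(b,p,.06) for p in [(226,88),(408,102),(226,7),(411,22)]]
for x in c: print(x.round(4))
d=c[0]-c[1]; print("width",np.linalg.norm(d),"yaw",np.degrees(np.arctan2(-d[0],d[1])),"mid",(c[0]+c[1])/2)
print("handle@.105",plane(b,(208,137),.105),"@.05 base",plane(b,(222,131),.05),"hinge@.06",plane(b,(406,147),.06))
for p in [(264,125),(313,129),(361,133)]: print(plane(b,p,.048))
E
python3 - <<'E'
import cv2
a=cv2.imread('pics/w3.png')[100:260,180:480]; b=cv2.imread('pics/w2.png')[0:180,180:480]
import numpy as np
cv2.imwrite('pics/crop1.png',cv2.resize(np.hstack([b,np.vstack([a,a[:20]*0])]),(800,480//2),interpolation=cv2.INTER_CUBIC) if 0 else cv2.resize(np.vstack([b[:60],a]),None,fx=2.6,fy=2.6,interpolation=cv2.INTER_CUBIC))
E
```

```text
handletop (array([0.63374048, 0.1216578 , 0.1025595 ]), np.float64(0.0009614677442235263))
hinge (array([ 0.61725301, -0.07823554,  0.05320589]), np.float64(0.00041683892018175224))
bar+ (array([0.63984515, 0.07804469, 0.04178841]), np.float64(0.0016188299335464789))
bar0 (array([0.6364038 , 0.02369885, 0.04338943]), np.float64(0.0010281918531346334))
bar- (array([ 0.63162421, -0.02924671,  0.04180597]), np.float64(0.0013789114690106387))
catchcorner (array([ 0.48928333, -0.04956364,  0.01347829]), np.float64(0.00044931221635652465))
[0.6794 0.1115 0.06  ]
[ 0.6645 -0.0758  0.06  ]
[0.7543 0.1058 0.06  ]
[ 0.74   -0.0743  0.06  ]
width 0.18791506804964458 yaw -4.556096565495639 mid [0.67193346 0.01784219 0.06      ]
handle@.105 [0.63397877 0.12039484 0.105     ] @.05 base [0.63532591 0.121752   0.05      ] hinge@.06 [ 0.61808445 -0.07641737  0.06      ]
[0.64131391 0.07620908 0.048     ]
[0.63673625 0.02308528 0.048     ]
[ 0.63213824 -0.02925754  0.048     ]
```

View pics/crop1.png

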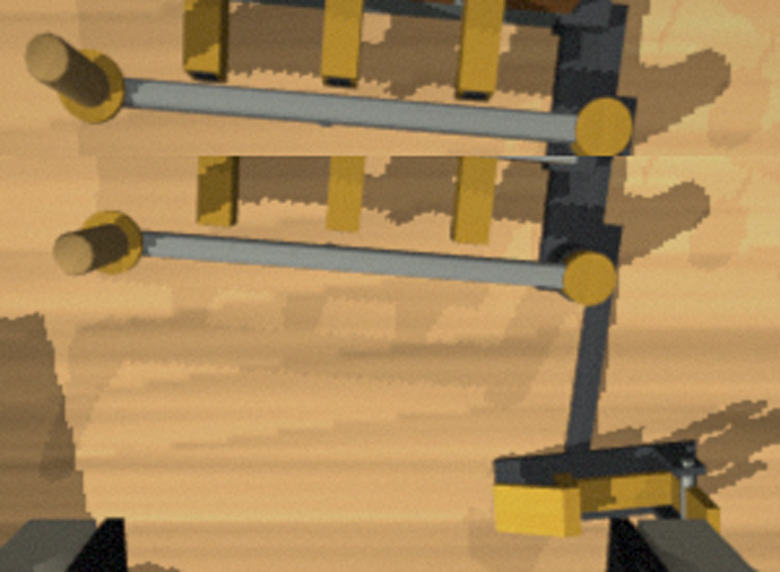

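The handle axis measures (0.634, 0.1215) with its top at 103–105 mm. The hinge is at (0.6175, −0.0775), so the arm length comes to 199.7 mm against 200 given. Rack yaw is about −4.7° and its origin about (0.672, 0.021). All of this agrees with the text, so I go to the handle.

drive_tool(
  increments=[
    [[1,0.33,-0.896,0,0.0122],[1,0.33,-0.896,0,0.0122],[1,0.33,-0.896,0,0.0122],[1,0.33,-0.896,0,0.0122]],
  ],
)

```text
time_s: 5.85
tcp_pos: [0.6332, 0.1219, 0.298]
eef_rot: [-180.0, -0.0, -4.5]
contact_force: [-0.4, -0.5, -0.7]
gripper_width: 0.0876
gripper_force: 0.0
```

drive_tool(
  increments=[
    [[1,0,0,0.4,0],[1,0,0,0.8,0],[1,0,0,0.9,0],[1,0,0,0.9,0]],
  ],
)

```text
time_s: 6.35
tcp_pos: [0.634, 0.1211, 0.1905]
eef_rot: [180.0, -0.0, -4.5]
contact_force: [0.2, -0.6, 0.4]
gripper_width: 0.0876
gripper_force: 0.0
```

Run:
```python
from h import *
to([.634,0.1215,.072],-4.7); im,c=shot("wrist","w4")
print(proj(c,[.634,.1215,.105]),proj(c,[.634,.1215,.05]))
```

```text
t 6.35 tcp [0.634  0.1211 0.1905] rot [180.   -0.   -4.5] F [ 0.2 -0.6  0.4] w 0.0876 -> shift [-0.001 -0.003  0.987] turn 0.0005
[321.22494979 210.70953511] [321.12378661 191.43613935]
```

View pics/w4.png

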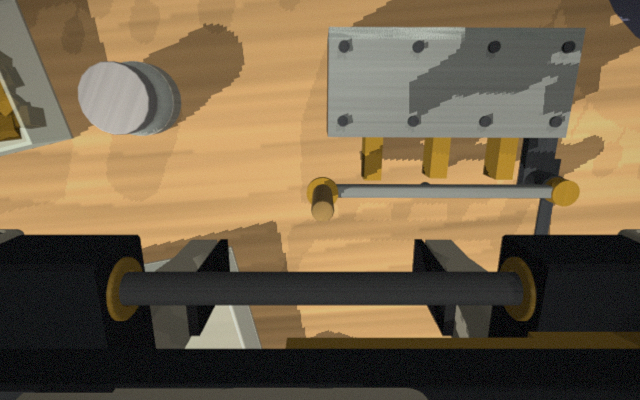

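The handle top appears at (322,212), where I predicted (321,211). I descend and grip it.

drive_tool(
  increments=[
    [[1,0,0,0.4,0],[1,0,0,0.8,0],[1,0,0,0.98,0],[1,0,0,0.98,0],[0,0,0,0.98,0]],
  ],
)

```text
time_s: 7.02
tcp_pos: [0.6356, 0.1225, 0.0745]
eef_rot: [-179.9, -0.2, -4.5]
contact_force: [0.0, 0.4, 0.8]
gripper_width: 0.0824
gripper_force: 0.0
```

drive_tool(
  increments=[
    [[-1,0,0,0,0],[-1,0,0,0,0],[-1,0,0,0,0],[-1,0,0,0,0],[-1,0,0,0,0]],
  ],
)

```text
time_s: 7.65
tcp_pos: [0.6339, 0.1218, 0.0719]
eef_rot: [180.0, 0.0, -4.5]
contact_force: [-0.3, 0.0, 0.5]
gripper_width: 0.0332
gripper_force: 0.0
```

drive_tool(
  increments=[
    [[-1,0,0,0,0],[-1,0,0,0,0],[-1,0,0,0,0]],
  ],
)

```text
time_s: 8.02
tcp_pos: [0.6333, 0.12, 0.0718]
eef_rot: [179.9, 0.1, -4.5]
contact_force: [0.9, -6.3, 1.1]
gripper_width: 0.0152
gripper_force: 25.0
```

Gripped, with a small radial bias. I draw the keeper round its arc in 0.15 rad steps.

drive_tool(
  increments=[
    [[-1,-0.249,0.029,0,0],[-1,-0.4925,0.084,0,0],[-1,-0.725,0.176,0,0],[-1,-0.941,0.301,0,0]],
  ],
)

```text
time_s: 8.52
tcp_pos: [0.5183, 0.0969, 0.0719]
eef_rot: [-179.8, -0.1, -4.4]
contact_force: [-1.7, 11.4, -3.6]
gripper_width: 0.0153
gripper_force: 25.0
```

drive_tool(
  increments=[
    [[-1,-0.195,0.156,0,0],[-1,-0.3645,0.3395,0,0],[-1,-0.505,0.546,0,0],[-1,-0.612,0.7715,0,0],[-1,-0.612,0.7715,0,0]],
  ],
)

```text
time_s: 9.15
tcp_pos: [0.4341, 0.0074, 0.0716]
eef_rot: [-180.0, 0.3, -4.6]
contact_force: [-16.7, 12.6, 9.8]
gripper_width: 0.0157
gripper_force: 25.0
```

Run:
```python
from h import *
H=np.array([.6175,-.0775]); 
to(); p=r.get_state()["tcp_pos"][:2]-H; psi=np.radians(-4.73); q=np.array([[np.cos(psi),np.sin(psi)],[-np.sin(psi),np.cos(psi)]])@p
print("rad",np.hypot(*q),"t",np.arctan2(-q[0],q[1]))
```

```text
t 9.15 tcp [0.4341 0.0074 0.0716] rot [-180.     0.3   -4.6] F [-16.7  12.6   9.8] w 0.0157 -> shift [ 0. -0. -0.] turn 0
rad 0.2021418751829729 t 1.2198221908005893
```

drive_tool(
  increments=[
    [[-1,-0.097,0.233,0,0],[-1,-0.134,0.484,0,0],[-1,-0.138,0.653,0,0],[-1,-0.138,0.653,0,0]],
  ],
)

```text
time_s: 9.65
tcp_pos: [0.414, -0.0692, 0.0718]
eef_rot: [-180.0, 0.1, -4.6]
contact_force: [-5.6, 5.5, 4.0]
gripper_width: 0.0156
gripper_force: 25.0
```

```bash
cat >> h.py <<'E'
def keep():
    s=r.get_state(); H=np.array([.6175,-.0775]); p=s["tcp_pos"][:2]-H; a=np.radians(-4.73); M=np.array([[np.cos(a),np.sin(a)],[-np.sin(a),np.cos(a)]]); q=M@p; t=np.arctan2(-q[0],q[1]); f=M@s["contact_force"][:2]
    print("rad",np.hypot(*q).round(4),"t",t.round(3),"Frad",f@[-np.sin(t),np.cos(t)],"Ftan",f@[-np.cos(t),-np.sin(t)],"Fz",s["contact_force"][2])
E
python3 -c "
from h import *
to();keep()"
```

```text
t 9.65 tcp [ 0.414  -0.0692  0.0718] rot [-1.8e+02  1.0e-01 -4.6e+00] F [-5.6  5.5  4. ] w 0.0156 -> shift [ 0. -0. -0.] turn 0
rad 0.2036 t 1.613 Frad 5.7723769256808 Ftan -5.309037771669871 Fz 4.016315718581904
```

drive_tool(
  increments=[
    [[-1,0.006,0.09,0,0],[-1,0.013,0.166,0,0],[-1,0.026,0.245,0,0],[-1,0.038,0.305,0,0],[-1,0.038,0.305,0,0]],
  ],
)

```text
time_s: 10.28
tcp_pos: [0.4165, -0.1051, 0.0718]
eef_rot: [-180.0, 0.1, -4.5]
contact_force: [-3.6, 5.8, 2.2]
gripper_width: 0.0157
gripper_force: 25.0
```

```bash
python3 -c "
from h import *
to();keep()"
```

```text
t 10.28 tcp [ 0.4165 -0.1051  0.0718] rot [-1.8e+02  1.0e-01 -4.5e+00] F [-3.6  5.8  2.2] w 0.0157 -> shift [ 0. -0. -0.] turn 0
rad 0.2029 t 1.79 Frad 2.7881959842765784 Ftan -6.198579040051582 Fz 2.218683566883829
```

drive_tool(
  increments=[
    [[-1,0.003,0.025,0,0],[-1,0.003,0.025,0,0],[-1,0.003,0.025,0,0]],
  ],
)

```text
time_s: 10.65
tcp_pos: [0.4167, -0.1078, 0.0718]
eef_rot: [-180.0, 0.0, -4.5]
contact_force: [-2.8, 6.3, 0.7]
gripper_width: 0.0155
gripper_force: 25.0
```

```bash
python3 -c "
from h import *
to();keep()"
```

```text
t 10.65 tcp [ 0.4167 -0.1078  0.0718] rot [-180.     0.    -4.5] F [-2.8  6.3  0.7] w 0.0155 -> shift [ 0. -0. -0.] turn 0
rad 0.203 t 1.803 Frad 1.7962010621276685 Ftan -6.64499393478927 Fz 0.6585674623253467
```

drive_tool(
  increments=[
    [[-1,0,-0.02,0,0],[-1,0,-0.04,0,0],[-1,0,-0.06,0,0],[-1,0,-0.08,0,0],[-1,0,-0.08,0,0]],
  ],
)

```text
time_s: 11.28
tcp_pos: [0.4158, -0.0987, 0.0717]
eef_rot: [180.0, 0.2, -4.6]
contact_force: [-7.4, 4.1, 8.4]
gripper_width: 0.0156
gripper_force: 25.0
```

```bash
python3 -c "
from h import *
to();keep()"
```

```text
t 11.28 tcp [ 0.4158 -0.0987  0.0717] rot [180.    0.2  -4.6] F [-7.4  4.1  8.4] w 0.0156 -> shift [ 0. -0. -0.] turn 0
rad 0.2028 t 1.758 Frad 6.96634206127656 Ftan -4.837917419921953 Fz 8.389626240073216
```

drive_tool(
  increments=[
    [[-1,-0.001,-0.02,0,0],[-1,-0.002,-0.04,0,0],[-1,-0.002,-0.04,0,0],[-1,-0.002,-0.04,0,0]],
  ],
)

```text
time_s: 11.78
tcp_pos: [0.4154, -0.0962, 0.0717]
eef_rot: [179.8, 0.3, -4.5]
contact_force: [-4.7, -17.4, 5.5]
gripper_width: 0.0153
gripper_force: 25.0
```

```bash
python3 -c "
from h import *
to();keep(); shot('scene','s5'); shot('top','t5')
im=cv2.imread('pics/s5.png')[90:260,240:440]; cv2.imwrite('pics/c5.png',cv2.resize(im,None,fx=3.5,fy=3.5,interpolation=cv2.INTER_CUBIC))"
```

```text
t 11.78 tcp [ 0.4154 -0.0962  0.0717] rot [179.8   0.3  -4.5] F [ -4.7 -17.4   5.5] w 0.0153 -> shift [ 0. -0. -0.] turn 0
rad 0.203 t 1.746 Frad 6.301343683586408 Ftan 16.84629317105576 Fz 5.529110749341695
```

View pics/c5.png

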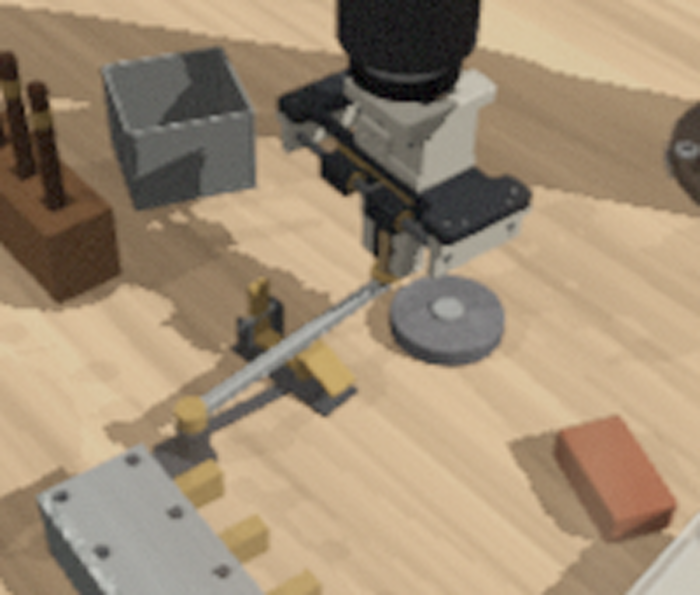

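The crop shows the arm past the tooth, between the ramp and the blade. Easing back met a firm 17 N stop, so it is hooked. I take the load off, then open.

drive_tool(
  increments=[
    [[-1,-0.008,0.026,0,0],[-1,-0.008,0.026,0,0],[-1,-0.008,0.026,0,0]],
  ],
)

```text
time_s: 12.25
tcp_pos: [0.4155, -0.0975, 0.0718]
eef_rot: [179.9, 0.1, -4.5]
contact_force: [-6.1, -2.5, 4.9]
gripper_width: 0.0157
gripper_force: 25.0
```

```bash
python3 -c "
from h import *
to();keep()"
```

```text
t 12.25 tcp [ 0.4155 -0.0975  0.0718] rot [ 1.799e+02  1.000e-01 -4.500e+00] F [-6.1 -2.5  4.9] w 0.0157 -> shift [ 0. -0. -0.] turn 0
rad 0.2029 t 1.752 Frad 6.28976089538632 Ftan 1.8575062959670756 Fz 4.852096506492807
```

drive_tool(
  increments=[
    [[-0.3,0,0,0,0],[-0.3,0,0,0,0],[-0.3,0,0,0,0],[-0.3,0,0,0,0],[-0.3,0,0,0,0]],
  ],
)

```text
time_s: 12.88
tcp_pos: [0.4169, -0.0971, 0.072]
eef_rot: [-180.0, -0.0, -4.5]
contact_force: [0.1, 0.6, 0.0]
gripper_width: 0.0307
gripper_force: 0.0
```

drive_tool(
  increments=[
    [[-0.3,0,0,-0.2,0],[-0.3,0,0,-0.5,0],[-0.3,0,0,-1,0],[-0.3,0,0,-1,0],[-0.3,0,0,-1,0]],
  ],
)

```text
time_s: 13.5
tcp_pos: [0.4166, -0.0971, 0.1919]
eef_rot: [-180.0, -0.0, -4.5]
contact_force: [-0.6, 0.1, -0.9]
gripper_width: 0.0307
gripper_force: 0.0
```

```bash
python3 -c "
from h import *
im,c=shot('top','t6'); cv2.imwrite('pics/c6.png',cv2.resize(cv2.imread('pics/t6.png')[120:300,120:480],None,fx=2.2,fy=2.2,interpolation=cv2.INTER_CUBIC))
# rack frame grasp points x=-22
psi=np.radians(-4.7); R=np.array([[np.cos(psi),-np.sin(psi)],[np.sin(psi),np.cos(psi)]])
for y in (.054,0,-.054): print(y,np.array([.672,.0215])+R@[-.022,y])
P=np.array([.672,.0215])+R@[-.022,.054]
to([P[0],P[1],.192],-4.7)"
```

```text
0.054 [0.65449866 0.07712107]
0 [0.65007398 0.02330265]
-0.054 [ 0.6456493  -0.03051577]
t 13.55 tcp [ 0.4162 -0.0972  0.1913] rot [-1.8e+02  1.0e-01 -4.5e+00] F [ 0.6  0.4 -0.8] w 0.0312 -> shift [ 1.865 -1.604 -0.006] turn 0.0005
```

View pics/c6.png

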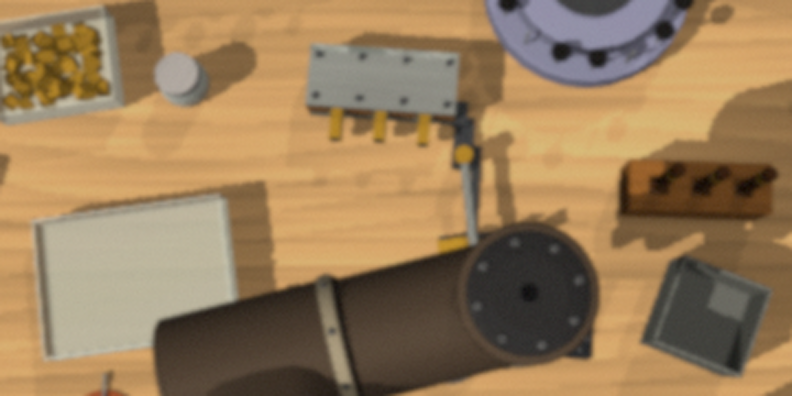

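The keeper stays hooked. The bars are where I predicted, their tips within 1 mm of the bay model. I go to the +y bar.

drive_tool(
  increments=[
    [[-0.3,0.925,-0.802,0,0.0005],[-0.3,0.925,-0.802,0,0.0005],[-0.3,0.925,-0.802,0,0.0005]],
  ],
)

```text
time_s: 13.92
tcp_pos: [0.5366, -0.0084, 0.1898]
eef_rot: [179.9, 0.2, -4.6]
contact_force: [-0.9, -1.0, -0.4]
gripper_width: 0.0307
gripper_force: 0.0
```

drive_tool(
  increments=[
    [[-0.3,0.925,-0.802,0,0],[-0.3,0.925,-0.802,0,0],[-0.3,0.925,-0.802,0,0],[-0.3,0.925,-0.802,0,0]],
  ],
)

```text
time_s: 14.42
tcp_pos: [0.6535, 0.0774, 0.1892]
eef_rot: [179.9, 0.2, -4.6]
contact_force: [-0.8, -0.1, -0.5]
gripper_width: 0.0307
gripper_force: 0.0
```

drive_tool(
  increments=[
    [[-0.3,0,0,0.4,0],[-0.3,0,0,0.8,0],[-0.3,0,0,0.8,0],[-0.3,0,0,0.8,0]],
  ],
)

```text
time_s: 14.92
tcp_pos: [0.6541, 0.0766, 0.0976]
eef_rot: [180.0, -0.1, -4.7]
contact_force: [-0.0, 1.2, 1.2]
gripper_width: 0.0305
gripper_force: 0.0
```

```bash
python3 -c "
from h import *
to([.6525,.0773,.03],-4.7); im,c=shot('wrist','w7')
print([proj(c,[x,y,.048]).round() for x,y in ((.6415,.0782),(.637,.0244),(.6327,-.0294))])"
```

```text
t 14.93 tcp [0.6541 0.0766 0.0976] rot [ 1.8e+02 -1.0e-01 -4.7e+00] F [-0.   1.2  1.2] w 0.0305 -> shift [-0.014 -0.005  0.563] turn 0.0001
[array([321., 249.]), array([412., 249.]), array([503., 249.])]
```

View pics/w7.png

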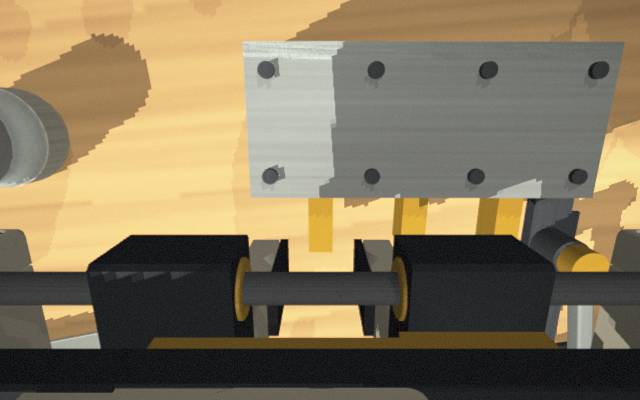

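The bar tip is at (320,251) against (321,249) predicted, and centred between the jaws. The roof edge is level in the image, so the yaw is right. I descend, grip and slide the bar out.

drive_tool(
  increments=[
    [[-0.3,-0.014,-0.005,0.3,0],[-0.3,-0.014,-0.005,0.56,0],[-0.3,-0.014,-0.005,0.56,0],[-1,-0.014,-0.005,0.56,0],[-1,-0.014,-0.005,0.56,0]],
  ],
)

```text
time_s: 15.6
tcp_pos: [0.6532, 0.0781, 0.031]
eef_rot: [-179.9, -0.2, -4.7]
contact_force: [-0.4, 0.2, 0.2]
gripper_width: 0.0161
gripper_force: 0.1
```

drive_tool(
  increments=[
    [[-1,0,0,0,0],[-1,0,0,0,0],[-1,0,0,0,0],[-1,0,0,0,0]],
  ],
  squeeze=30,
)

```text
time_s: 16.1
tcp_pos: [0.6531, 0.0781, 0.0307]
eef_rot: [-179.9, -0.2, -4.6]
contact_force: [-2.4, 0.3, 7.7]
gripper_width: 0.0138
gripper_force: 29.9
```

```bash
python3 -c "
from h import *
to()"
```

```text
t 16.1 tcp [0.6531 0.0781 0.0307] rot [-179.9   -0.2   -4.6] F [-2.4  0.3  7.7] w 0.0138 -> shift [ 0. -0. -0.] turn 0
```

drive_tool(
  increments=[
    [[-1,-0.2,0,-0.01,0],[-1,-0.4,0,-0.01,0],[-1,-0.6,0,-0.01,0],[-1,-0.8,0,-0.01,0],[-1,-0.8,0,-0.01,0]],
  ],
)

```text
time_s: 16.73
tcp_pos: [0.5548, 0.0855, 0.0306]
eef_rot: [-180.0, 0.0, -4.6]
contact_force: [0.0, -0.4, -1.2]
gripper_width: 0.0143
gripper_force: 29.9
```

drive_tool(
  increments=[
    [[-1,0,0,-0.4,0],[-1,0,0,-0.8,0],[-1,0,0,-0.8,0],[-1,0,0,-0.8,0]],
  ],
)

```text
time_s: 17.23
tcp_pos: [0.5563, 0.0855, 0.1261]
eef_rot: [-180.0, -0.0, -4.7]
contact_force: [0.5, -0.3, -1.7]
gripper_width: 0.0136
gripper_force: 29.9
```

Run:
```python
from h import *
to(); im,c=shot("top","t8")
hsv=cv2.cvtColor(im,cv2.COLOR_RGB2HSV)
m=((hsv[...,1]<70)&(hsv[...,2]>110)).astype(np.uint8)*255
m=cv2.morphologyEx(m,cv2.MORPH_CLOSE,np.ones((5,5)))
n,l,st,ce=cv2.connectedComponentsWithStats(m)
for i in range(1,n):
    if st[i,4]>1500:
        k=cv2.findContours((l==i).astype(np.uint8),0,2)[0][0]; print(st[i],cv2.minAreaRect(k), plane(c,cv2.minAreaRect(k)[0],.03).round(3))
cv2.imwrite("pics/c8.png",cv2.resize(cv2.imread("pics/t8.png")[190:300,120:480],None,fx=2.2,fy=2.2))
```

```text
t 17.23 tcp [0.5563 0.0855 0.1261] rot [-180.    -0.    -4.7] F [ 0.5 -0.3 -1.7] w 0.0136 -> shift [ 0. -0. -0.] turn 0
[    0     0   640   114 27494] ((315.26708984375, 20.435806274414062), (110.36448669433594, 647.8160400390625), 83.30577087402344) [ 1.115 -0.047  0.03 ]
[ 451   65  101   51 3187] ((501.17877197265625, 90.21620178222656), (97.70169830322266, 34.24348831176758), 12.847704887390137) [ 0.9   -0.566  0.03 ]
[ 340   67   94   84 4017] ((384.1876220703125, 105.15862274169922), (76.04228210449219, 94.11143493652344), 75.34324645996094) [ 0.859 -0.236  0.03 ]
[ 260  140   69   33 1631] ((293.4933776855469, 157.0995635986328), (68.04895782470703, 31.929128646850586), 3.814074993133545) [0.713 0.018 0.03 ]
[ 187  223   43   53 1551] ((207.02310180664062, 249.68466186523438), (49.48986053466797, 40.06321716308594), 82.87498474121094) [0.463 0.249 0.03 ]
```

View pics/c8.png

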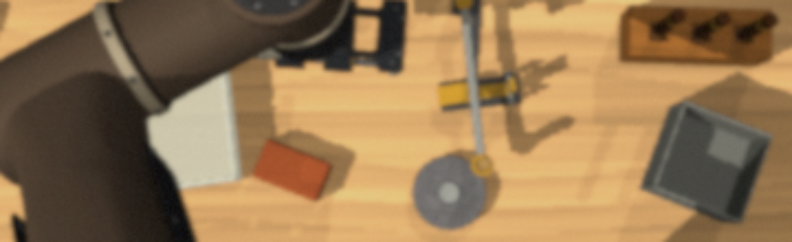

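Run:
```python
from h import *
c=load("t6")
TL,TR,BL=[plane(c,(120+u/2.2,120+v/2.2),.045) for u,v in ((34,222),(224,195),(45,357))]
print(TL,TR,BL,np.linalg.norm(TL-TR),np.linalg.norm(TL-BL)); C=(TR+BL)/2; d=TL-TR; psi=np.arctan2(-d[0],d[1]); print("C",C,np.degrees(psi))
R=np.array([[np.cos(psi),-np.sin(psi)],[np.sin(psi),np.cos(psi)]])
for y in (.055,0,-.055): P=C[:2]+R@[-.038,y]; print(y,P); to([*P,.126],np.degrees(psi))
```

```text
[0.54017853 0.43716887 0.045     ] [0.57048258 0.20898589 0.045     ] [0.37924995 0.41726377 0.045     ] 0.23018645827300527 0.16215492959891836
C [0.47486626 0.31312483 0.045     ] 7.564950188758649
0.055 [0.42995625 0.36264343]
t 17.27 tcp [0.5559 0.0853 0.1253] rot [ 1.8e+02  1.0e-01 -4.7e+00] F [-0.5 -0.2 -0.9] w 0.014 -> shift [-1.235 -2.218 -0.005] turn -0.0341
0 [0.43719701 0.30812213]
t 17.27 tcp [0.5559 0.0853 0.1253] rot [ 1.8e+02  1.0e-01 -4.7e+00] F [-0.5 -0.2 -0.9] w 0.014 -> shift [-1.138 -1.77  -0.005] turn -0.0341
-0.055 [0.44443776 0.25360084]
t 17.27 tcp [0.5559 0.0853 0.1253] rot [ 1.8e+02  1.0e-01 -4.7e+00] F [-0.5 -0.2 -0.9] w 0.014 -> shift [-1.04  -1.322 -0.005] turn -0.0341
```

The keeper is still hooked, and the tub's right edge has not moved. The tub centre is (0.475, 0.313) with yaw 7.6°, and its sides measure 230 × 162 mm. I carry the bar over.

drive_tool(
  increments=[
    [[-1,-0.412,-0.739,0,0],[-1,-0.412,-0.739,0,0]],
  ],
)

```text
time_s: 17.52
tcp_pos: [0.513, 0.1785, 0.1245]
eef_rot: [179.9, 0.1, -4.7]
contact_force: [1.0, 0.2, -0.4]
gripper_width: 0.0139
gripper_force: 29.9
```

drive_tool(
  increments=[
    [[-1,-0.412,-0.739,0,0],[-1,-0.412,-0.739,0,0]],
  ],
)

```text
time_s: 17.77
tcp_pos: [0.4707, 0.2718, 0.1246]
eef_rot: [179.9, 0.1, -4.6]
contact_force: [0.5, 0.2, -1.3]
gripper_width: 0.014
gripper_force: 29.9
```

drive_tool(
  increments=[
    [[-1,-0.412,-0.739,0,-0.034],[-1,-0.412,-0.739,0,-0.034],[-1,-0.412,-0.739,0,-0.034],[-1,-0.412,-0.739,0,-0.034]],
  ],
)

```text
time_s: 18.27
tcp_pos: [0.4296, 0.3621, 0.1247]
eef_rot: [179.9, 0.1, 7.6]
contact_force: [0.3, 0.5, -0.9]
gripper_width: 0.0137
gripper_force: 29.9
```

Run:
```python
from h import *
to([.43,.3626,.02],7.6); im,c=shot("wrist","w9")
```

```text
t 18.27 tcp [0.4296 0.3621 0.1247] rot [1.799e+02 1.000e-01 7.600e+00] F [ 0.3  0.5 -0.9] w 0.0137 -> shift [ 0.004 -0.004  0.872] turn -0.0001
```

View pics/w9.png

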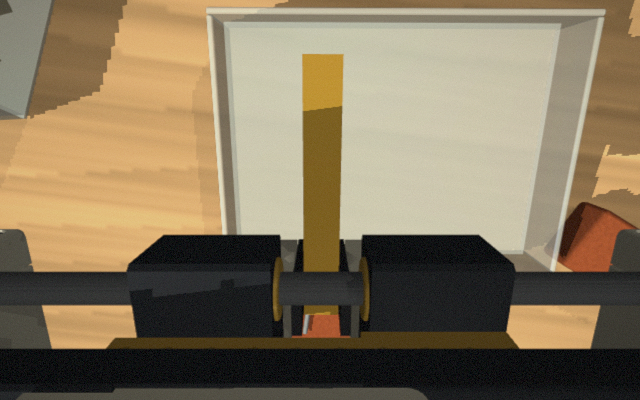

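The bar is aligned with the tub and well inside its walls; its tip is at (322,55) and the far wall at row 15. I lower and release.

drive_tool(
  increments=[
    [[-1,0.05,0,0.4,0],[-1,0.05,0,0.75,0],[-1,0.05,0,0.87,0],[-1,0.05,0,0.87,0],[-0.5,0.05,0,0.87,0]],
  ],
)

```text
time_s: 18.95
tcp_pos: [0.437, 0.3644, 0.0232]
eef_rot: [-179.9, -0.1, 7.6]
contact_force: [0.2, 0.2, -0.3]
gripper_width: 0.0189
gripper_force: 0.0
```

drive_tool(
  increments=[
    [[-0.4,0,0,0,0],[-0.4,0,0,0,0],[-0.4,0,0,0,0],[-0.4,0,0,0,0]],
  ],
)

```text
time_s: 19.45
tcp_pos: [0.436, 0.3636, 0.0218]
eef_rot: [-180.0, -0.0, 7.6]
contact_force: [0.0, 0.6, 0.3]
gripper_width: 0.0261
gripper_force: 0.0
```

drive_tool(
  increments=[
    [[-0.4,0,0,-0.3,0],[-0.3,0,0,-0.8,0],[-0.3,0,0,-1,0],[-0.3,0,0,-1,0]],
  ],
)

```text
time_s: 19.95
tcp_pos: [0.4368, 0.3647, 0.144]
eef_rot: [-179.8, -0.2, 7.6]
contact_force: [-0.8, 0.6, -0.3]
gripper_width: 0.0306
gripper_force: 0.0
```

Run:
```python
from h import *
psi=np.radians(-4.7); R=np.array([[np.cos(psi),-np.sin(psi)],[np.sin(psi),np.cos(psi)]])
P=np.array([.672,.0215])+R@[-.0235,0]; print(P)
to([*P,.138],-4.7); shot("wrist","w10"); shot("top","t10")
```

```text
[0.64857902 0.02342555]
t 19.95 tcp [0.4368 0.3647 0.144 ] rot [-179.8   -0.2    7.6] F [-0.8  0.6 -0.3] w 0.0306 -> shift [1.374 3.052 0.05 ] turn 0.0341
```

drive_tool(
  increments=[
    [[-0.3,0.343,0.763,0,0],[-0.3,0.343,0.763,0,0]],
  ],
)

```text
time_s: 20.3
tcp_pos: [0.4887, 0.2762, 0.1398]
eef_rot: [179.9, 0.1, 7.6]
contact_force: [0.8, 0.1, 0.3]
gripper_width: 0.0308
gripper_force: 0.0
```

drive_tool(
  increments=[
    [[-0.3,0.343,0.763,0,0],[-0.3,0.343,0.763,0,0]],
  ],
)

```text
time_s: 20.55
tcp_pos: [0.5418, 0.1903, 0.1398]
eef_rot: [179.9, 0.2, 7.5]
contact_force: [-0.1, 0.5, -0.6]
gripper_width: 0.0304
gripper_force: 0.0
```

drive_tool(
  increments=[
    [[-0.3,0.343,0.763,0,0],[-0.3,0.343,0.763,0,0]],
  ],
)

```text
time_s: 20.8
tcp_pos: [0.5947, 0.105, 0.1396]
eef_rot: [179.9, 0.2, 7.5]
contact_force: [-0.3, -0.1, 0.7]
gripper_width: 0.0307
gripper_force: 0.0
```

drive_tool(
  increments=[
    [[-0.3,0.343,0.763,0,0.034],[-0.3,0.343,0.763,0,0.034],[-0.3,0.343,0.763,0,0.034],[-0.3,0.343,0.763,0,0.034]],
  ],
)

```text
time_s: 21.3
tcp_pos: [0.6466, 0.0219, 0.1398]
eef_rot: [180.0, 0.2, -4.7]
contact_force: [0.5, 0.8, 0.4]
gripper_width: 0.0304
gripper_force: 0.0
```

Run:
```python
from h import *
to([.6486,.0237,.034],-4.7)
im,c=shot("wrist","w11"); hsv=cv2.cvtColor(im,cv2.COLOR_RGB2HSV)
P=proj(c,[.637,.0244,.048]); print("pred tip",P)
u,v=P.round().astype(int); s=hsv[max(v-20,0):v-12,u-60:u+60]; m=((s[...,0]<30)&(s[...,1]>190)&(s[...,2]>80)).mean(0)>.6; print(np.where(m)[0]+u-60)
```

```text
t 21.3 tcp [0.6466 0.0219 0.1398] rot [180.    0.2  -4.7] F [0.5 0.8 0.4] w 0.0304 -> shift [ 0.015 -0.016  0.882] turn -0.0
pred tip [319.23612506 220.86215867]
[]
```

drive_tool(
  increments=[
    [[-0.3,0.015,-0.015,0.3,0],[-0.3,0.015,-0.015,0.6,0],[-0.3,0.015,-0.015,0.88,0],[-0.3,0.015,-0.015,0.88,0],[-1,0.015,-0.015,0.88,0]],
  ],
)

```text
time_s: 21.98
tcp_pos: [0.65, 0.0246, 0.0372]
eef_rot: [-180.0, -0.1, -4.6]
contact_force: [0.6, -0.1, 1.3]
gripper_width: 0.0251
gripper_force: 0.0
```

drive_tool(
  increments=[
    [[-1,0,0,0,0],[-1,0,0,0,0],[-1,0,0,0,0],[-1,0,0,0,0],[-1,0,0,0,0]],
  ],
)

```text
time_s: 22.6
tcp_pos: [0.6503, 0.0242, 0.0377]
eef_rot: [-179.9, -0.1, -4.7]
contact_force: [-2.2, 2.4, 7.0]
gripper_width: 0.0138
gripper_force: 29.9
```

drive_tool(
  increments=[
    [[-1,-0.2,0,-0.01,0],[-1,-0.4,0,-0.01,0],[-1,-0.6,0,-0.01,0],[-1,-0.8,0,-0.01,0],[-1,-0.8,0,-0.01,0]],
  ],
)

```text
time_s: 23.22
tcp_pos: [0.5522, 0.0315, 0.0376]
eef_rot: [-180.0, 0.0, -4.7]
contact_force: [1.0, -0.1, -1.3]
gripper_width: 0.0137
gripper_force: 29.9
```

drive_tool(
  increments=[
    [[-1,0,0,-0.4,0],[-1,0,0,-0.75,0],[-1,0,0,-0.75,0],[-1,0,0,-0.75,0]],
  ],
)

```text
time_s: 23.72
tcp_pos: [0.5537, 0.0315, 0.1271]
eef_rot: [-180.0, -0.0, -4.7]
contact_force: [-0.1, 1.1, -1.3]
gripper_width: 0.0138
gripper_force: 29.9
```

Run:
```python
from h import *
to([.443,.3089,.125],7.6)
im,c=shot("wrist","w12"); cv2.imwrite("pics/c12.png",im[::2,::2])
```

```text
t 23.73 tcp [0.5537 0.0315 0.1271] rot [-180.    -0.    -4.7] F [-0.1  1.1 -1.3] w 0.0138 -> shift [-1.109 -2.228  0.017] turn -0.0342
```

drive_tool(
  increments=[
    [[-1,-0.37,-0.743,0,0],[-1,-0.37,-0.743,0,0]],
  ],
)

```text
time_s: 24.02
tcp_pos: [0.5155, 0.1248, 0.1258]
eef_rot: [179.9, 0.1, -4.7]
contact_force: [0.8, 1.1, -0.6]
gripper_width: 0.0136
gripper_force: 29.9
```

drive_tool(
  increments=[
    [[-1,-0.37,-0.743,0,0],[-1,-0.37,-0.743,0,0]],
  ],
)

```text
time_s: 24.28
tcp_pos: [0.4784, 0.2181, 0.1259]
eef_rot: [179.9, 0.1, -4.6]
contact_force: [0.8, -0.1, -1.3]
gripper_width: 0.0137
gripper_force: 29.9
```

drive_tool(
  increments=[
    [[-1,-0.37,-0.743,0,-0.034],[-1,-0.37,-0.743,0,-0.034],[-1,-0.37,-0.743,0,-0.034],[-1,-0.37,-0.743,0,-0.034]],
  ],
)

```text
time_s: 24.78
tcp_pos: [0.4423, 0.3085, 0.126]
eef_rot: [179.9, 0.1, 7.6]
contact_force: [-0.7, -0.5, -0.1]
gripper_width: 0.0137
gripper_force: 29.9
```

```bash
cat >> h.py <<'E'
def tubcorners(im,c,ref=False):
    "far rim corners of the tub in a wrist picture (whitish blob above row 230), on z=.045"
    hsv=cv2.cvtColor(im,cv2.COLOR_RGB2HSV); m=((hsv[...,1]<75)&(hsv[...,2]>90)).astype(np.uint8); m[230:]=0
    m=cv2.morphologyEx(m,cv2.MORPH_OPEN,np.ones((3,3)))
    n,l,st,_=cv2.connectedComponentsWithStats(m); i=1+np.argmax(st[1:,4]); k=cv2.findContours((l==i).astype(np.uint8),0,2)[0][0][:,0]
    a,b=k[np.argmin(k[:,0]+k[:,1])],k[np.argmax(k[:,0]-k[:,1])]; A,B=plane(c,a,.045),plane(c,b,.045)
    print("TL",a,A.round(3),"TR",b,B.round(3),"len",np.linalg.norm(A-B).round(3))
E
python3 - <<'E'
from h import *
to([.443,.3089,.023],7.6)
tubcorners(cv2.cvtColor(cv2.imread("pics/w9.png"),cv2.COLOR_BGR2RGB),load("w9"))
tubcorners(*shot("wrist","w13"))
E
```

```text
t 24.77 tcp [0.4423 0.3085 0.126 ] rot [1.799e+02 1.000e-01 7.600e+00] F [-0.7 -0.5 -0.1] w 0.0137 -> shift [ 0.007 -0.003  0.858] turn -0.0001
TL [207   7] [0.544 0.444 0.045] TR [605   9] [0.573 0.217 0.045] len 0.228
TL [109  45] [0.529 0.447 0.045] TR [495  49] [0.556 0.22  0.045] len 0.229
```

The tub now reads about 16 mm nearer the robot, so it has probably been knocked. I check where the first bar lies before placing the second.

Run:
```python
from h import *
im=cv2.cvtColor(cv2.imread("pics/w13.png"),cv2.COLOR_BGR2RGB); c=load("w13")
hsv=cv2.cvtColor(im,cv2.COLOR_RGB2HSV); m=((hsv[...,1]>110)).astype(np.uint8); m[230:]=0; m[:55]=0; m[:,:125]=0; m[:,490:]=0
n,l,st,_=cv2.connectedComponentsWithStats(m)
for i in range(1,n):
    if st[i,4]>200:
        rc=cv2.minAreaRect(cv2.findContours((l==i).astype(np.uint8),0,2)[0][0]); print(st[i],rc); x,y,w,h,_=st[i]; print(plane(c,(x+w/2,y),.028),plane(c,(x+w/2,y+h),.028))
```

```text
[ 303   56   39  174 6286] ((322.0, 142.5), (173.0, 38.0), 90.0)
[0.54106454 0.32115739 0.028     ] [0.42392126 0.30545127 0.028     ]
[ 215   97   37  133 3507] ((234.6188507080078, 163.307373046875), (133.81182861328125, 27.43233299255371), 84.80557250976562)
[0.5083762  0.37591704 0.028     ] [0.41543144 0.36967307 0.028     ]
[ 474  109   16  121 1013] ((481.5, 169.0), (120.0, 15.0), 90.0)
[0.5224484  0.21165411 0.028     ] [0.43915152 0.19024086 0.028     ]
[125 176   8  54 223] ((128.5, 202.5), (7.0, 53.0), 0.0)
[0.44585925 0.44462296 0.028     ] [0.4054709  0.44502035 0.028     ]
```

View pics/w13.png

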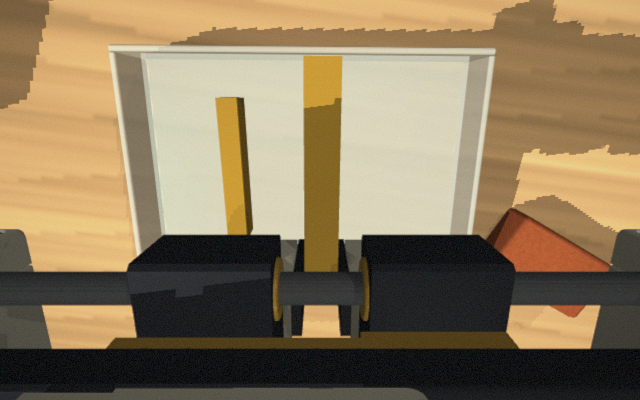

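The first bar stands safely in the tub at (234,165), and the tub has shifted toward the robot with it. I adjust 17 mm nearer and set the second bar down.

drive_tool(
  increments=[
    [[-1,-0.138,-0.04,0.3,0],[-1,-0.138,-0.04,0.6,0],[-1,-0.138,-0.04,0.87,0],[-1,-0.138,-0.04,0.87,0],[-0.5,-0.138,-0.04,0.87,0]],
  ],
)

```text
time_s: 25.45
tcp_pos: [0.4264, 0.3115, 0.0236]
eef_rot: [-180.0, -0.0, 7.5]
contact_force: [0.4, 0.6, 0.2]
gripper_width: 0.0191
gripper_force: 0.0
```

drive_tool(
  increments=[
    [[-0.4,0,0,0,0],[-0.4,0,0,0,0],[-0.4,0,0,0,0],[-0.4,0,0,0,0]],
  ],
)

```text
time_s: 25.95
tcp_pos: [0.4257, 0.3118, 0.023]
eef_rot: [-180.0, -0.0, 7.6]
contact_force: [-0.2, -0.3, -0.0]
gripper_width: 0.0263
gripper_force: 0.0
```

drive_tool(
  increments=[
    [[-0.4,0,0,-0.3,0],[-0.3,0,0,-0.8,0],[-0.3,0,0,-1,0],[-0.3,0,0,-1,0]],
  ],
)

```text
time_s: 26.45
tcp_pos: [0.4265, 0.3127, 0.1451]
eef_rot: [-179.8, -0.2, 7.6]
contact_force: [0.3, -0.5, -0.6]
gripper_width: 0.0308
gripper_force: 0.0
```

Run:
```python
from h import *
psi=np.radians(-4.7); R=np.array([[np.cos(psi),-np.sin(psi)],[np.sin(psi),np.cos(psi)]])
P=np.array([.672,.022])+R@[-.0235,-.054]; print(P)
to([*P,.14],-4.7); tubcorners(*shot("wrist","w14"))
```

```text
[ 0.64415434 -0.02989286]
t 26.45 tcp [0.4265 0.3127 0.1451] rot [-179.8   -0.2    7.6] F [ 0.3 -0.5 -0.6] w 0.0308 -> shift [1.422 3.07  0.043] turn 0.0341
TL [134  26] [0.528 0.447 0.045] TR [494  28] [0.557 0.22  0.045] len 0.228
```

drive_tool(
  increments=[
    [[-0.43,0.356,0.768,0,0],[-0.43,0.356,0.768,0,0]],
  ],
)

```text
time_s: 26.75
tcp_pos: [0.48, 0.2242, 0.1413]
eef_rot: [179.9, 0.1, 7.6]
contact_force: [-0.2, 0.8, -0.2]
gripper_width: 0.0256
gripper_force: 0.0
```

drive_tool(
  increments=[
    [[-0.43,0.356,0.768,0,0],[-0.43,0.356,0.768,0,0]],
  ],
)

```text
time_s: 27.0
tcp_pos: [0.5348, 0.1378, 0.1411]
eef_rot: [179.9, 0.1, 7.5]
contact_force: [0.9, 0.5, -0.4]
gripper_width: 0.0251
gripper_force: 0.0
```

drive_tool(
  increments=[
    [[-0.43,0.356,0.768,0,0],[-0.43,0.356,0.768,0,0]],
  ],
)

```text
time_s: 27.25
tcp_pos: [0.5893, 0.0521, 0.1409]
eef_rot: [180.0, 0.2, 7.5]
contact_force: [0.4, 1.1, -0.5]
gripper_width: 0.0246
gripper_force: 0.0
```

drive_tool(
  increments=[
    [[-0.43,0.356,0.768,0,0.034],[-0.43,0.356,0.768,0,0.034],[-0.43,0.356,0.768,0,0.034],[-0.43,0.356,0.768,0,0.034]],
  ],
)

```text
time_s: 27.75
tcp_pos: [0.6427, -0.0315, 0.141]
eef_rot: [180.0, 0.2, -4.7]
contact_force: [-0.6, 1.0, 1.1]
gripper_width: 0.025
gripper_force: 0.0
```

Run:
```python
from h import *
to([.6445,-.0301,.035],-4.7)
```

```text
t 27.75 tcp [ 0.6427 -0.0315  0.141 ] rot [180.    0.2  -4.7] F [-0.6  1.   1.1] w 0.025 -> shift [ 0.014 -0.013  0.884] turn -0.0
```

drive_tool(
  increments=[
    [[-0.43,0.005,-0.012,0.3,0],[-0.43,0.005,-0.012,0.6,0],[-0.43,0.005,-0.012,0.9,0],[-0.43,0.005,-0.012,0.9,0],[-1,0.005,-0.012,0.9,0]],
  ],
)

```text
time_s: 28.38
tcp_pos: [0.6449, -0.0291, 0.0359]
eef_rot: [180.0, -0.1, -4.6]
contact_force: [0.1, -0.0, 0.4]
gripper_width: 0.0196
gripper_force: 0.0
```

drive_tool(
  increments=[
    [[-1,0,0,0,0],[-1,0,0,0,0],[-1,0,0,0,0],[-1,0,0,0,0]],
  ],
)

```text
time_s: 28.88
tcp_pos: [0.6453, -0.0295, 0.0365]
eef_rot: [-180.0, -0.1, -4.6]
contact_force: [-1.3, 2.8, 7.4]
gripper_width: 0.0139
gripper_force: 29.9
```

drive_tool(
  increments=[
    [[-1,-0.2,0,-0.01,0],[-1,-0.4,0,-0.01,0],[-1,-0.6,0,-0.01,0],[-1,-0.8,0,-0.01,0],[-1,-0.8,0,-0.01,0]],
  ],
)

```text
time_s: 29.5
tcp_pos: [0.547, -0.0223, 0.0364]
eef_rot: [-180.0, 0.0, -4.7]
contact_force: [0.6, 0.1, -1.1]
gripper_width: 0.0142
gripper_force: 29.9
```

drive_tool(
  increments=[
    [[-1,0,0,-0.4,0],[-1,0,0,-0.75,0],[-1,0,0,-0.75,0],[-1,0,0,-0.75,0]],
  ],
)

```text
time_s: 30.0
tcp_pos: [0.5487, -0.0221, 0.1258]
eef_rot: [-180.0, -0.0, -4.7]
contact_force: [0.0, 0.1, -1.9]
gripper_width: 0.0139
gripper_force: 29.9
```

Run:
```python
from h import *
to([.432,.262,.125],7.6)
```

```text
t 30.0 tcp [ 0.5487 -0.0221  0.1258] rot [-180.    -0.    -4.7] F [ 0.   0.1 -1.9] w 0.0139 -> shift [-1.163 -2.28   0.007] turn -0.0342
```

drive_tool(
  increments=[
    [[-1,-0.388,-0.76,0,0],[-1,-0.388,-0.76,0,0]],
  ],
)

```text
time_s: 30.25
tcp_pos: [0.5083, 0.0732, 0.1245]
eef_rot: [179.9, 0.1, -4.7]
contact_force: [0.5, 0.3, -0.6]
gripper_width: 0.0136
gripper_force: 29.9
```

drive_tool(
  increments=[
    [[-1,-0.388,-0.76,0,0],[-1,-0.388,-0.76,0,0]],
  ],
)

```text
time_s: 30.5
tcp_pos: [0.4693, 0.1687, 0.1247]
eef_rot: [179.9, 0.1, -4.6]
contact_force: [0.7, -1.0, -1.5]
gripper_width: 0.014
gripper_force: 29.9
```

drive_tool(
  increments=[
    [[-1,-0.388,-0.76,0,-0.034],[-1,-0.388,-0.76,0,-0.034],[-1,-0.388,-0.76,0,-0.034],[-1,-0.388,-0.76,0,-0.034]],
  ],
)

```text
time_s: 31.0
tcp_pos: [0.4312, 0.2614, 0.1248]
eef_rot: [179.9, 0.1, 7.6]
contact_force: [1.1, -0.6, -0.4]
gripper_width: 0.0138
gripper_force: 29.9
```

Run:
```python
from h import *
to([.432,.265,.02],7.6); im,c=shot("wrist","w15"); tubcorners(im,c)
hsv=cv2.cvtColor(im,cv2.COLOR_RGB2HSV); m=((hsv[...,1]>110)).astype(np.uint8); m[230:]=0
n,l,st,_=cv2.connectedComponentsWithStats(m)
for i in range(1,n):
    if 600<st[i,4]<9000:
        x,y,w,h,_=st[i]; print(st[i],plane(c,(x+w/2,y),.028),plane(c,(x+w/2,y+h),.028))
```

```text
t 31.0 tcp [0.4312 0.2614 0.1248] rot [1.799e+02 1.000e-01 7.600e+00] F [ 1.1 -0.6 -0.4] w 0.0138 -> shift [ 0.01  -0.029  0.874] turn -0.0001
TL [24 12] [0.529 0.447 0.045] TR [422  17] [0.556 0.22  0.045] len 0.229
[ 303   56   39  174 6373] [0.52988724 0.27410563 0.028     ] [0.41329073 0.25846569 0.028     ]
[ 142   69   51  149 4802] [0.50904177 0.37179598 0.028     ] [0.4077615  0.36993497 0.028     ]
[ 234   75   32  148 3691] [0.51238316 0.31897111 0.028     ] [0.41174481 0.31096671 0.028     ]
[   0  208   64   22 1124] [0.40264658 0.46560413 0.028     ] [0.38570894 0.46695745 0.028     ]
```

The tub has not moved since, and both placed bars are inside. I lower the third.

drive_tool(
  increments=[
    [[-1,0,-0.01,0.3,0],[-1,0,-0.01,0.6,0],[-1,0,-0.01,0.87,0],[-1,0,-0.01,0.87,0],[-0.5,0,-0.01,0.87,0]],
  ],
)

```text
time_s: 31.68
tcp_pos: [0.4323, 0.263, 0.0224]
eef_rot: [-180.0, -0.0, 7.5]
contact_force: [-0.2, 0.1, 0.8]
gripper_width: 0.0189
gripper_force: 0.0
```

drive_tool(
  increments=[
    [[-0.4,0,0,0,0],[-0.4,0,0,0,0],[-0.4,0,0,0,0],[-0.4,0,0,0,0]],
  ],
)

```text
time_s: 32.17
tcp_pos: [0.4317, 0.2633, 0.0218]
eef_rot: [-180.0, -0.0, 7.6]
contact_force: [-0.1, -0.4, 0.4]
gripper_width: 0.0262
gripper_force: 0.0
```

drive_tool(
  increments=[
    [[-0.4,0,0,-0.3,0],[-0.4,0,0,-0.7,0],[-0.4,0,0,-1,0],[-0.4,0,0,-1,0]],
  ],
)

```text
time_s: 32.67
tcp_pos: [0.4328, 0.2647, 0.1447]
eef_rot: [-179.8, -0.3, 7.6]
contact_force: [-0.1, 0.0, 0.1]
gripper_width: 0.0266
gripper_force: 0.0
```

drive_tool(
  increments=[
    [[0,0,0,-0.4,0],[0,0,0,-0.9,0],[0,0,0,-1,0],[0,0,0,-1,0]],
  ],
)

```text
time_s: 33.17
tcp_pos: [0.4315, 0.2633, 0.2615]
eef_rot: [-179.9, -0.0, 7.6]
contact_force: [0.4, -0.7, -1.2]
gripper_width: 0.0438
gripper_force: 0.0
```

Run:
```python
from h import *
im,c=shot("wrist","w16"); tubcorners(im,c)
hsv=cv2.cvtColor(im,cv2.COLOR_RGB2HSV); m=((hsv[...,1]>110)).astype(np.uint8); m[232:]=0
n,l,st,_=cv2.connectedComponentsWithStats(m)
for i in range(1,n):
    if 400<st[i,4]<9000:
        x,y,w,h,_=st[i]; print(st[i],plane(c,(x+w/2,y),.028),plane(c,(x+w/2,y+h),.028))
to([.55,-.25,.30],0)
```

```text
TL [143  49] [0.528 0.447 0.045] TR [384  51] [0.556 0.221 0.045] len 0.228
[ 210   83   26   97 1725] [0.50780092 0.37437103 0.028     ] [0.40751102 0.36839267 0.028     ]
[ 268   86   18   97 1409] [0.51209554 0.31988057 0.028     ] [0.41191333 0.30989208 0.028     ]
[ 316   87   14   97 1257] [0.51726055 0.2734973  0.028     ] [0.41739887 0.26009799 0.028     ]
[614 130  26  26 570] [ 0.51648786 -0.04727216  0.028     ] [ 0.49029041 -0.05695917  0.028     ]
t 33.23 tcp [0.431  0.2629 0.2603] rot [1.8e+02 1.0e-01 7.6e+00] F [ 0.6 -0.   0. ] w 0.0435 -> shift [ 0.421  4.367 -0.331] turn 0.021
```

All three bars are in the tub and it has not moved. Next, the sticks.

drive_tool(
  increments=[
    [[0,0.102,0.86,-0.067,0],[0,0.102,0.86,-0.067,0]],
  ],
)

```text
time_s: 33.48
tcp_pos: [0.4565, 0.1607, 0.2674]
eef_rot: [179.9, 0.2, 7.6]
contact_force: [1.3, 0.9, 0.4]
gripper_width: 0.0436
gripper_force: 0.0
```

drive_tool(
  increments=[
    [[0,0.102,0.86,-0.067,0],[0,0.102,0.86,-0.067,0]],
  ],
)

```text
time_s: 33.72
tcp_pos: [0.4824, 0.0595, 0.2756]
eef_rot: [179.9, 0.2, 7.5]
contact_force: [0.5, 0.5, 0.0]
gripper_width: 0.0432
gripper_force: 0.0
```

drive_tool(
  increments=[
    [[0,0.102,0.86,-0.067,0],[0,0.102,0.86,-0.067,0]],
  ],
)

```text
time_s: 33.98
tcp_pos: [0.5082, -0.0411, 0.2835]
eef_rot: [180.0, 0.2, 7.5]
contact_force: [0.7, -0.2, 0.2]
gripper_width: 0.0438
gripper_force: 0.0
```

drive_tool(
  increments=[
    [[0,0.102,0.86,-0.067,0],[0,0.102,0.86,-0.067,0]],
  ],
)

```text
time_s: 34.22
tcp_pos: [0.534, -0.1418, 0.2912]
eef_rot: [-180.0, 0.2, 7.5]
contact_force: [1.2, 1.1, 0.0]
gripper_width: 0.0435
gripper_force: 0.0
```

drive_tool(
  increments=[
    [[0,0.102,0.86,-0.067,0.03],[0,0.102,0.86,-0.067,0.06],[0,0.102,0.86,-0.067,0.09],[0,0.102,0.86,-0.067,0.09]],
  ],
)

```text
time_s: 34.72
tcp_pos: [0.5595, -0.2406, 0.299]
eef_rot: [179.9, 0.2, -24.8]
contact_force: [-0.4, 0.6, -0.5]
gripper_width: 0.0439
gripper_force: 0.0
```

drive_tool(
  increments=[
    [[0,0,0,0,0.03],[0,0,0,0,0.06],[0,0,0,0,0.09],[0,0,0,0,0.09]],
  ],
)

```text
time_s: 35.22
tcp_pos: [0.5599, -0.2395, 0.3007]
eef_rot: [179.9, 0.1, -56.9]
contact_force: [-0.6, 0.9, 0.6]
gripper_width: 0.0434
gripper_force: 0.0
```

drive_tool(
  increments=[
    [[0,0,0,0,0.03],[0,0,0,0,0.06],[0,0,0,0,0.091],[0,0,0,0,0.091],[0,0,0,0,0.091]],
  ],
)

```text
time_s: 35.85
tcp_pos: [0.5602, -0.24, 0.3015]
eef_rot: [180.0, 0.0, -89.6]
contact_force: [0.4, 0.4, -0.3]
gripper_width: 0.0441
gripper_force: 0.0
```

Run:
```python
from h import *
to([.56,-.24,.3],-90); im,c=shot("wrist","w20")
shot("top","t20"); shot("scene","s20")
for P in [(.569,-.291,.175),(.559,-.339,.175),(.563,-.388,.175)]: print(proj(c,P))
hsv=cv2.cvtColor(im,cv2.COLOR_RGB2HSV); v=hsv[...,2]; m=((v<75)).astype(np.uint8); m[235:]=0
n,l,st,_=cv2.connectedComponentsWithStats(m)
for i in range(1,n):
    if st[i,4]>150: print(st[i])
```

```text
t 35.85 tcp [ 0.5602 -0.24    0.3015] rot [180.    0.  -89.6] F [ 0.4  0.4 -0.3] w 0.0441 -> shift [-0.     0.001  0.012] turn 0.0012
[308.68606634 129.52186514]
[322.50687288  61.55510586]
[317.24123389 -15.31382177]
[382   0  46  84 901]
[ 444    0  102  118 4456]
[ 44  48  41  29 679]
[ 98  77  30  27 592]
[ 57 116  53  79 156]
[146 163  25  24 463]
[142 205  25  23 424]
```

drive_tool(
  increments=[
    [[0,0.33,0,0,0.001],[0,0.33,0,0,0.001],[0,0.33,0,0,0.001],[0,0.33,0,0,0.001]],
  ],
)

```text
time_s: 36.5
tcp_pos: [0.5602, -0.2794, 0.3018]
eef_rot: [-180.0, 0.0, -90.3]
contact_force: [-0.6, 0.2, 0.6]
gripper_width: 0.0437
gripper_force: 0.0
```

Run:
```python
from h import *
to(); shot("wrist","w21")
a=cv2.imread("pics/w20.png")[:235]; b=cv2.imread("pics/w21.png")[:235]; s=cv2.imread("pics/t20.png")[190:290,280:480]
s=cv2.resize(s,None,fx=1.25,fy=1.25); pad=np.zeros((125,640,3),np.uint8); pad[:,:250]=s; q=cv2.imread("pics/s20.png")[90:190,210:400]; q=cv2.resize(q,None,fx=1.25,fy=1.25); pad[:,260:260+q.shape[1]]=q
cv2.imwrite("pics/m21.png",np.vstack([a,b,pad]))
```

```text
t 36.5 tcp [ 0.5602 -0.2794  0.3018] rot [-180.     0.   -90.3] F [-0.6  0.2  0.6] w 0.0437 -> shift [-0.  0. -0.] turn 0
```

View pics/m21.png

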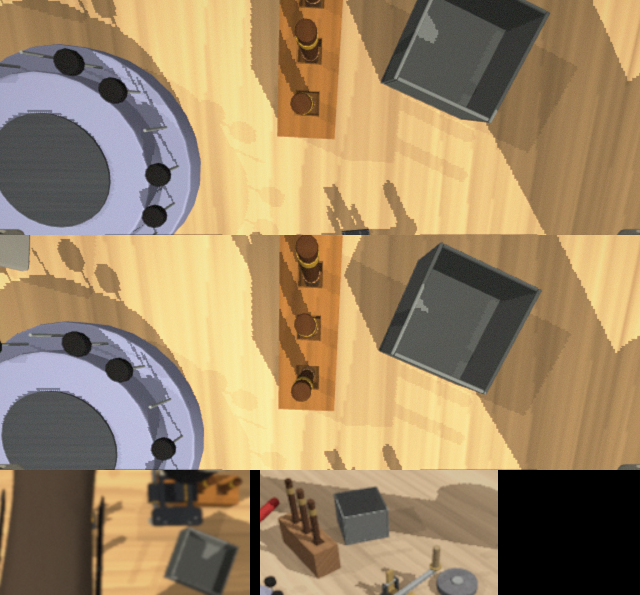

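The montage shows stick tops at (302,103) and (306,28) in the first wrist view, and at (301,156), (305,88) and (306,11) in the second. The caddy rim corners in the second view are (441,8), (540,56), (484,157) and (381,115).

Run:
```python
from h import *
a,b=load("w20"),load("w21")
print("A",tri(a,(302,103),b,(301,156)),"B",tri(a,(306,28),b,(305,88)))
for k,p in dict(A=(301,156),B=(305,88),C=(306,11)).items(): print(k,plane(b,p,.175))
print("sockets",plane(b,(308,141),.07),plane(b,(309,91),.07),"edges",plane(b,(279,173),.07),plane(b,(334,174),.07))
k=[plane(b,p,.08) for p in ((441,8),(540,56),(484,157),(381,115))]
k0=[plane(a,p,.08) for p in ((488,121),(382,81),(548,12))]
for x in k+k0: print(x.round(4))
print([np.linalg.norm(k[i]-k[i-1]).round(3) for i in range(4)],"C",np.mean(k,0))
```

```text
A (array([ 0.57440322, -0.31023622,  0.17321397]), np.float64(0.0008212358064078604)) B (array([ 0.57061418, -0.36021524,  0.17900817]), np.float64(2.247115630306213e-05))
A [ 0.57471417 -0.31050823  0.175     ]
B [ 0.57079254 -0.36036436  0.175     ]
C [ 0.56923309 -0.4113383   0.175     ]
sockets [ 0.57292075 -0.31112819  0.07      ] [ 0.57116663 -0.36134179  0.07      ] edges [ 0.60462206 -0.27716923  0.07      ] [ 0.54544938 -0.27576195  0.07      ]
[ 0.4468 -0.4343  0.08  ]
[ 0.348  -0.3921  0.08  ]
[ 0.3907 -0.2948  0.08  ]
[ 0.4989 -0.3376  0.08  ]
[ 0.3914 -0.2939  0.08  ]
[ 0.5002 -0.3314  0.08  ]
[ 0.3485 -0.3936  0.08  ]
[np.float64(0.11), np.float64(0.107), np.float64(0.106), np.float64(0.116)] C [ 0.42111599 -0.36470003  0.08      ]
```

Stick tops are at (0.5745,−0.310), (0.571,−0.360) and (0.569,−0.411), 50 mm apart with tops at 173–179 mm, so they stand upright. The caddy centre is (0.421,−0.365) with yaw −22°. I take the −y stick first.

drive_tool(
  increments=[
    [[0,0.55,-0.073,0,-0.001],[0,0.55,-0.073,0,-0.001],[0,0.55,-0.073,0,-0.001]],
  ],
)

```text
time_s: 36.92
tcp_pos: [0.5685, -0.3459, 0.3014]
eef_rot: [180.0, 0.0, -90.0]
contact_force: [0.1, -0.0, 0.7]
gripper_width: 0.0436
gripper_force: 0.0
```

drive_tool(
  increments=[
    [[0,0.55,0,0,0],[0,0.55,0,0,0],[0,0.55,0,0,0],[0,0.55,0,0,0]],
  ],
)

```text
time_s: 37.42
tcp_pos: [0.5688, -0.4106, 0.3023]
eef_rot: [-180.0, -0.0, -89.9]
contact_force: [-0.2, 0.3, 0.6]
gripper_width: 0.0443
gripper_force: 0.0
```

Run:
```python
from h import *
to([.569,-.411,.137],-90); im,c=shot("wrist","w22")
```

```text
t 37.42 tcp [ 0.5688 -0.4106  0.3023] rot [-180.    -0.   -89.9] F [-0.2  0.3  0.6] w 0.0443 -> shift [ 3.000e-03 -1.000e-03  1.377e+00] turn 0.0002
```

drive_tool(
  increments=[
    [[0,0,0,0.4,0],[0,0,0,0.7,0],[0,0,0,0.7,0],[0,0,0,0.7,0]],
  ],
)

```text
time_s: 37.98
tcp_pos: [0.5695, -0.412, 0.2199]
eef_rot: [-179.9, -0.1, -89.9]
contact_force: [0.3, -0.1, 0.6]
gripper_width: 0.0436
gripper_force: 0.0
```

drive_tool(
  increments=[
    [[0,0,0,0.3,0],[0,0,0,0.6,0],[0,0,0,0.68,0],[0,0,0,0.68,0],[-1,0,0,0.68,0]],
  ],
)

```text
time_s: 38.6
tcp_pos: [0.5697, -0.4125, 0.1385]
eef_rot: [-179.8, -0.1, -90.0]
contact_force: [0.7, 0.2, -0.4]
gripper_width: 0.0385
gripper_force: 0.0
```

drive_tool(
  increments=[
    [[-1,0,0,0,0],[-1,0,0,0,0],[-1,0,0,0,0],[-1,0,0,0,0],[-1,0,0,0,0]],
  ],
  squeeze=15,
)

```text
time_s: 39.22
tcp_pos: [0.5689, -0.4121, 0.1367]
eef_rot: [-180.0, -0.0, -90.0]
contact_force: [-0.7, -0.1, 3.6]
gripper_width: 0.0156
gripper_force: 15.0
```

drive_tool(
  increments=[
    [[-1,0,0,0,0],[-1,0,0,0,0]],
  ],
)

```text
time_s: 39.48
tcp_pos: [0.5689, -0.4121, 0.1368]
eef_rot: [-180.0, -0.0, -90.0]
contact_force: [0.6, 0.6, 5.7]
gripper_width: 0.0158
gripper_force: 15.0
```

drive_tool(
  increments=[
    [[-1,0,0,-0.3,0],[-1,0,0,-0.69,0],[-1,0,0,-0.69,0]],
  ],
)

```text
time_s: 39.85
tcp_pos: [0.5702, -0.4129, 0.2231]
eef_rot: [-179.7, -0.2, -90.0]
contact_force: [-0.1, -0.7, -0.8]
gripper_width: 0.0153
gripper_force: 15.0
```

drive_tool(
  increments=[
    [[-1,0,0,-0.3,0],[-1,0,0,-0.69,0],[-1,0,0,-0.69,0]],
  ],
)

```text
time_s: 40.22
tcp_pos: [0.5697, -0.4128, 0.3054]
eef_rot: [-179.7, -0.2, -90.0]
contact_force: [0.2, 0.3, -0.8]
gripper_width: 0.0157
gripper_force: 15.0
```

drive_tool(
  increments=[
    [[-1,-0.071,0.617,0,0],[-1,-0.071,0.617,0,0],[-1,-0.071,0.617,0,0]],
  ],
)

```text
time_s: 40.6
tcp_pos: [0.4937, -0.4033, 0.3015]
eef_rot: [180.0, 0.0, -90.0]
contact_force: [0.3, -0.7, -0.6]
gripper_width: 0.0158
gripper_force: 15.0
```

drive_tool(
  increments=[
    [[-1,-0.071,0.617,0,0],[-1,-0.071,0.617,0,0],[-1,-0.071,0.617,0,0],[-1,-0.071,0.617,0,0]],
  ],
)

```text
time_s: 41.1
tcp_pos: [0.4218, -0.395, 0.3014]
eef_rot: [180.0, 0.0, -90.0]
contact_force: [0.7, -0.4, -0.4]
gripper_width: 0.0159
gripper_force: 15.0
```

```bash
cat >> h.py <<'E'
def caddy(ref,pic,c0,c1,h=.08):
    "shift of the caddy's rim between two top pictures by template match"
    a=cv2.imread(f"pics/{ref}.png",0); b=cv2.imread(f"pics/{pic}.png",0)
    T=a[233:295,408:474]; W=b[203:325,378:504]; q=cv2.matchTemplate(W,T,cv2.TM_CCOEFF_NORMED); _,v,_,p=cv2.minMaxLoc(q); print("caddy match",round(v,3),"px shift",p[0]-30,p[1]-30)
E
python3 - <<'E'
from h import *
to([.421,-.395,.137],-90); shot("top","t23"); 
caddy("t0","t10",0,0); caddy("t0","t20",0,0); caddy("t0","t23",0,0); shot("scene","s23"); shot("wrist","w23")
E
```

```text
t 41.1 tcp [ 0.4218 -0.395   0.3014] rot [180.   0. -90.] F [ 0.7 -0.4 -0.4] w 0.0159 -> shift [-0.     0.006  1.37 ] turn 0.0001[ WARN:0@0.735] global loadsave.cpp:275 findDecoder imread_('pics/t0.png'): can't open/read file: check file path/integrity
Traceback (most recent call last):
  File "h.py", line 38, in caddy
    T=a[233:295,408:474]; W=b[203:325,378:504]; q=cv2.matchTemplate(W,T,cv2.TM_CCOEFF_NORMED); _,v,_,p=cv2.minMaxLoc(q); print("caddy match",round(v,3),"px shift",p[0]-30,p[1]-30)
      ~^^^^^^^^^^^^^^^^^
TypeError: 'NoneType' object is not subscriptable
```

The tub has already had its knock and the caddy was measured 4 s ago, so I lower the stick.

drive_tool(
  increments=[
    [[-1,0,0,0.35,0],[-1,0,0,0.7,0],[-1,0,0,0.7,0]],
  ],
)

```text
time_s: 41.52
tcp_pos: [0.4195, -0.3938, 0.2143]
eef_rot: [179.6, 0.2, -90.0]
contact_force: [-0.2, 0.6, 0.5]
gripper_width: 0.0158
gripper_force: 15.0
```

drive_tool(
  increments=[
    [[-1,0,0,0.3,0],[-1,0,0,0.55,0],[-1,0,0,0.7,0],[-1,0,0,0.73,0],[-1,0,0,0.73,0]],
  ],
)

```text
time_s: 42.15
tcp_pos: [0.4216, -0.3954, 0.1315]
eef_rot: [-179.9, -0.1, -90.0]
contact_force: [-0.3, -0.6, 0.7]
gripper_width: 0.016
gripper_force: 15.0
```

```bash
python3 -c "
from h import *
to([.421,-.395,.127],-90); caddy('top0','t10',0,0)
caddy('top0','t8',0,0)"
```

```text
t 42.15 tcp [ 0.4216 -0.3954  0.1315] rot [-1.799e+02 -1.000e-01 -9.000e+01] F [-0.3 -0.6  0.7] w 0.016 -> shift [-0.004  0.005  0.037] turn 0.0001
caddy match 0.628 px shift 0 -1
caddy match 0.898 px shift 0 0
```

Lower slowly until the foot touches the floor.

drive_tool(
  increments=[
    [[-1,0,0,0.015,0],[-1,0,0,0.03,0],[-1,0,0,0.045,0],[-1,0,0,0.045,0]],
  ],
)

```text
time_s: 42.65
tcp_pos: [0.4209, -0.3953, 0.1257]
eef_rot: [-179.9, -0.1, -90.0]
contact_force: [-0.9, 0.3, 4.9]
gripper_width: 0.0158
gripper_force: 15.0
```

Contact is 4.9 N at TCP z = 0.126. I release and rise.

drive_tool(
  increments=[
    [[-0.6,0,0,-0.01,0],[-0.6,0,0,-0.01,0],[-0.4,0,0,-0.01,0],[-0.4,0,0,-0.01,0]],
  ],
)

```text
time_s: 43.15
tcp_pos: [0.4204, -0.3948, 0.1258]
eef_rot: [180.0, 0.0, -90.0]
contact_force: [0.9, 0.2, -0.7]
gripper_width: 0.0254
gripper_force: 0.0
```

drive_tool(
  increments=[
    [[-0.4,0,0,-0.2,0],[-0.4,0,0,-0.5,0],[-0.2,0,0,-0.8,0],[-0.2,0,0,-0.8,0]],
  ],
)

```text
time_s: 43.65
tcp_pos: [0.4219, -0.3958, 0.2252]
eef_rot: [-179.7, -0.2, -90.0]
contact_force: [-0.0, -1.0, 0.4]
gripper_width: 0.0346
gripper_force: 0.0
```

drive_tool(
  increments=[
    [[0,0,0,-0.3,0],[0,0,0,-0.65,0],[0,0,0,-0.65,0],[0,0,0,-0.65,0]],
  ],
)

```text
time_s: 44.15
tcp_pos: [0.4202, -0.3945, 0.2989]
eef_rot: [180.0, 0.1, -90.0]
contact_force: [0.2, 0.5, -0.3]
gripper_width: 0.0438
gripper_force: 0.0
```

```bash
python3 -c "
from h import *
to([.571,-.361,.30],-90); shot('wrist','w24')"
```

```text
t 44.15 tcp [ 0.4202 -0.3945  0.2989] rot [ 1.8e+02  1.0e-01 -9.0e+01] F [ 0.2  0.5 -0.3] w 0.0438 -> shift [-0.279 -1.257 -0.009] turn -0.0
```

drive_tool(
  increments=[
    [[0,-0.14,-0.628,0,0],[0,-0.14,-0.628,0,0],[0,-0.14,-0.628,0,0]],
  ],
)

```text
time_s: 44.58
tcp_pos: [0.4962, -0.3774, 0.2979]
eef_rot: [179.8, 0.1, -89.9]
contact_force: [-0.7, -0.3, 0.1]
gripper_width: 0.0439
gripper_force: 0.0
```

drive_tool(
  increments=[
    [[0,-0.14,-0.628,0,0],[0,-0.14,-0.628,0,0],[0,-0.14,-0.628,0,0],[0,-0.14,-0.628,0,0]],
  ],
)

```text
time_s: 45.08
tcp_pos: [0.57, -0.3616, 0.3]
eef_rot: [180.0, 0.0, -90.0]
contact_force: [-1.1, -0.2, 0.8]
gripper_width: 0.0437
gripper_force: 0.0
```

drive_tool(
  increments=[
    [[0,0,0,0.4,0],[0,0,0,0.7,0],[0,0,0,0.7,0],[0,0,0,0.7,0]],
  ],
)

```text
time_s: 45.58
tcp_pos: [0.5714, -0.3622, 0.2182]
eef_rot: [-179.9, -0.1, -90.0]
contact_force: [0.7, 0.1, 0.8]
gripper_width: 0.044
gripper_force: 0.0
```

Run:
```python
from h import *
to([.571,-.361,.137],-90); im,c=shot('wrist','w25'); shot('top','t25'); caddy('top0','t25',0,0)
# difference of caddy region after stick C placed, from the scene view
shot('scene','s25')
```

```text
t 45.58 tcp [ 0.5714 -0.3622  0.2182] rot [-1.799e+02 -1.000e-01 -9.000e+01] F [0.7 0.1 0.8] w 0.044 -> shift [-0.01   0.003  0.676] turn -0.0
caddy match 0.24 px shift 18 -13
```

drive_tool(
  increments=[
    [[0,-0.01,0,0.3,0],[0,-0.01,0,0.6,0],[0,-0.01,0,0.67,0],[0,-0.01,0,0.67,0],[-1,-0.01,0,0.67,0]],
  ],
)

```text
time_s: 46.35
tcp_pos: [0.5723, -0.3606, 0.1376]
eef_rot: [-179.9, -0.1, -90.0]
contact_force: [0.1, -0.1, -0.0]
gripper_width: 0.0385
gripper_force: 0.0
```

drive_tool(
  increments=[
    [[-1,0,0,0,0],[-1,0,0,0,0],[-1,0,0,0,0],[-1,0,0,0,0],[-1,0,0,0,0]],
  ],
)

```text
time_s: 46.98
tcp_pos: [0.5715, -0.3603, 0.1362]
eef_rot: [-180.0, -0.0, -90.0]
contact_force: [-1.0, 0.6, 4.9]
gripper_width: 0.0157
gripper_force: 15.0
```

drive_tool(
  increments=[
    [[-1,0,0,0,0],[-1,0,0,0,0]],
  ],
)

```text
time_s: 47.22
tcp_pos: [0.5715, -0.3603, 0.1361]
eef_rot: [-180.0, -0.0, -90.0]
contact_force: [0.9, -0.5, 5.5]
gripper_width: 0.0156
gripper_force: 15.0
```

drive_tool(
  increments=[
    [[-1,0,0,-0.3,0],[-1,0,0,-0.69,0],[-1,0,0,-0.69,0]],
  ],
)

```text
time_s: 47.6
tcp_pos: [0.5728, -0.3609, 0.2224]
eef_rot: [-179.7, -0.1, -90.0]
contact_force: [-0.0, 0.7, -1.2]
gripper_width: 0.0155
gripper_force: 15.0
```

drive_tool(
  increments=[
    [[-1,0,0,-0.3,0],[-1,0,0,-0.69,0],[-1,0,0,-0.69,0],[-1,0,0,-0.69,0]],
  ],
)

```text
time_s: 48.1
tcp_pos: [0.5708, -0.3597, 0.2999]
eef_rot: [179.9, 0.1, -90.0]
contact_force: [-0.2, -0.1, -0.9]
gripper_width: 0.0155
gripper_force: 15.0
```

Run:
```python
from h import *
to([.421,-.365,.30],-90); shot('scene','s26'); c=load('s26')
print("pred foot/top",proj(c,[.421,-.395,.004]).round(),proj(c,[.421,-.395,.164]).round(),"rim",[proj(c,p).round().tolist() for p in ((.447,-.434,.08),(.348,-.392,.08),(.391,-.295,.08),(.499,-.338,.08))])
a=cv2.imread('pics/s20.png').astype(int); b=cv2.imread('pics/s26.png').astype(int); d=(np.abs(a-b).max(2)>40).astype(np.uint8); d[:60]=0; d[160:]=0; d[:,:255]=0; d[:,335:]=0
d=cv2.morphologyEx(d,cv2.MORPH_OPEN,np.ones((2,2)))
n,l,st,_=cv2.connectedComponentsWithStats(d)
for i in range(1,n):
    if st[i,4]>15:
        ys,xs=np.where(l==i); print(st[i],b[l==i].mean(0).round())
        for y in range(ys.min(),ys.max()+1,6):
            t=xs[ys==y]
            if len(t): print("  row",y,t.min(),t.max())
```

```text
t 48.1 tcp [ 0.5708 -0.3597  0.2999] rot [ 1.799e+02  1.000e-01 -9.000e+01] F [-0.2 -0.1 -0.9] w 0.0155 -> shift [ 4.500e-02  1.248e+00 -1.000e-03] turn -0.0
pred foot/top [285. 131.] [280.  86.] rim [[269.0, 108.0], [303.0, 103.0], [311.0, 122.0], [272.0, 129.0]]
[276  61   7  18 101] [46. 57. 36.]
  row 61 276 282
  row 67 277 282
  row 73 278 282
[272  66   5  12  47] [58. 71. 45.]
  row 66 272 274
  row 72 272 275
[280  87   7  22 116] [45. 62. 79.]
  row 87 281 284
  row 93 280 285
  row 99 281 285
  row 105 282 286
[256 103  25   7 101] [131. 162. 186.]
  row 103 256 259
  row 109 269 271
[308 110  28   8 111] [137. 171. 197.]
  row 110 308 310
  row 116 326 335
[314 140  22   8 110] [ 93. 119. 142.]
  row 140 314 318
  row 146 324 335
```

The first stick stands upright in the caddy: in the scene view its top is near (283,87), against (280,86) predicted. I place the second beside it.

drive_tool(
  increments=[
    [[-1,0.022,0.624,0,0],[-1,0.022,0.624,0,0],[-1,0.022,0.624,0,0]],
  ],
)

```text
time_s: 48.52
tcp_pos: [0.4954, -0.3627, 0.3007]
eef_rot: [180.0, 0.0, -90.0]
contact_force: [1.1, -0.2, -0.2]
gripper_width: 0.0155
gripper_force: 15.0
```

drive_tool(
  increments=[
    [[-1,0.022,0.624,0,0],[-1,0.022,0.624,0,0],[-1,0.022,0.624,0,0],[-1,0.022,0.624,0,0]],
  ],
)

```text
time_s: 49.02
tcp_pos: [0.4226, -0.3654, 0.3007]
eef_rot: [180.0, 0.0, -90.0]
contact_force: [-0.5, 0.3, -1.1]
gripper_width: 0.0158
gripper_force: 15.0
```

drive_tool(
  increments=[
    [[-1,0,0,0.35,0],[-1,0,0,0.7,0],[-1,0,0,0.7,0]],
  ],
)

```text
time_s: 49.4
tcp_pos: [0.4206, -0.3643, 0.2138]
eef_rot: [179.6, 0.2, -90.0]
contact_force: [-0.8, -0.5, -0.0]
gripper_width: 0.0157
gripper_force: 15.0
```

drive_tool(
  increments=[
    [[-1,0,0,0.3,0],[-1,0,0,0.55,0],[-1,0,0,0.7,0],[-1,0,0,0.72,0],[-1,0,0,0.72,0]],
  ],
)

```text
time_s: 50.02
tcp_pos: [0.4227, -0.3659, 0.1322]
eef_rot: [-179.9, -0.1, -90.0]
contact_force: [-0.4, -0.6, 0.3]
gripper_width: 0.0159
gripper_force: 15.0
```

drive_tool(
  increments=[
    [[-1,0,0,0.01,0],[-1,0,0,0.02,0],[-1,0,0,0.03,0],[-1,0,0,0.03,0]],
  ],
)

```text
time_s: 50.52
tcp_pos: [0.4214, -0.3654, 0.1272]
eef_rot: [180.0, 0.0, -90.0]
contact_force: [0.5, -0.5, -0.2]
gripper_width: 0.0153
gripper_force: 15.0
```

drive_tool(
  increments=[
    [[-1,0,0,0.01,0],[-1,0,0,0.02,0],[-1,0,0,0.02,0]],
  ],
)

```text
time_s: 50.9
tcp_pos: [0.4216, -0.3655, 0.1251]
eef_rot: [-180.0, -0.0, -90.0]
contact_force: [-1.2, 0.0, 3.7]
gripper_width: 0.0156
gripper_force: 15.0
```

drive_tool(
  increments=[
    [[-0.6,0,0,0,0],[-0.6,0,0,0,0],[-0.4,0,0,0,0],[-0.4,0,0,0,0]],
  ],
)

```text
time_s: 51.4
tcp_pos: [0.4214, -0.3653, 0.1247]
eef_rot: [180.0, 0.0, -90.0]
contact_force: [-0.4, 0.4, -0.1]
gripper_width: 0.0255
gripper_force: 0.0
```

drive_tool(
  increments=[
    [[-0.4,0,0,-0.2,0],[-0.4,0,0,-0.5,0],[-0.2,0,0,-0.8,0],[-0.2,0,0,-0.8,0]],
  ],
)

```text
time_s: 51.9
tcp_pos: [0.4229, -0.3662, 0.2239]
eef_rot: [-179.7, -0.2, -90.0]
contact_force: [0.7, -0.2, -0.5]
gripper_width: 0.0343
gripper_force: 0.0
```

drive_tool(
  increments=[
    [[0,0,0,-0.3,0],[0,0,0,-0.65,0],[0,0,0,-0.65,0],[0,0,0,-0.65,0]],
  ],
)

```text
time_s: 52.4
tcp_pos: [0.4211, -0.365, 0.2978]
eef_rot: [180.0, 0.1, -90.0]
contact_force: [0.2, 1.2, -0.4]
gripper_width: 0.0436
gripper_force: 0.0
```

```bash
python3 -c "
from h import *
to([.5745,-.3105,.30],-90)"
```

```text
t 52.4 tcp [ 0.4211 -0.365   0.2978] rot [ 1.8e+02  1.0e-01 -9.0e+01] F [ 0.2  1.2 -0.4] w 0.0436 -> shift [-0.454 -1.278 -0.018] turn -0.0
```

drive_tool(
  increments=[
    [[0,-0.227,-0.639,-0.01,0],[0,-0.227,-0.639,-0.01,0],[0,-0.227,-0.639,-0.01,0]],
  ],
)

```text
time_s: 52.78
tcp_pos: [0.4986, -0.3373, 0.2978]
eef_rot: [179.8, 0.1, -89.9]
contact_force: [-0.3, -0.4, 0.0]
gripper_width: 0.0435
gripper_force: 0.0
```

drive_tool(
  increments=[
    [[0,-0.227,-0.639,-0.01,0],[0,-0.227,-0.639,-0.01,0],[0,-0.227,-0.639,-0.01,0],[0,-0.227,-0.639,-0.01,0]],
  ],
)

```text
time_s: 53.28
tcp_pos: [0.5737, -0.3112, 0.3009]
eef_rot: [180.0, 0.0, -90.0]
contact_force: [0.6, -0.8, 0.0]
gripper_width: 0.0435
gripper_force: 0.0
```

drive_tool(
  increments=[
    [[0,0,0,0.4,0],[0,0,0,0.7,0],[0,0,0,0.7,0],[0,0,0,0.7,0]],
  ],
)

```text
time_s: 53.78
tcp_pos: [0.575, -0.3117, 0.2192]
eef_rot: [-179.9, -0.1, -90.0]
contact_force: [0.0, -0.2, -0.1]
gripper_width: 0.0439
gripper_force: 0.0
```

drive_tool(
  increments=[
    [[0,0,0,0.3,0],[0,0,0,0.6,0],[0,0,0,0.67,0],[0,0,0,0.67,0],[-1,0,0,0.67,0]],
  ],
)

```text
time_s: 54.4
tcp_pos: [0.576, -0.3113, 0.139]
eef_rot: [-179.8, -0.1, -90.0]
contact_force: [0.0, -0.2, 0.4]
gripper_width: 0.0383
gripper_force: 0.0
```

drive_tool(
  increments=[
    [[-1,0,0,0,0],[-1,0,0,0,0],[-1,0,0,0,0],[-1,0,0,0,0],[-1,0,0,0,0]],
  ],
)

```text
time_s: 55.02
tcp_pos: [0.5752, -0.311, 0.1373]
eef_rot: [-180.0, -0.0, -90.0]
contact_force: [0.5, 0.5, 4.4]
gripper_width: 0.0158
gripper_force: 15.0
```

drive_tool(
  increments=[
    [[-1,0,0,0,0],[-1,0,0,0,0]],
  ],
)

```text
time_s: 55.28
tcp_pos: [0.5751, -0.3111, 0.1373]
eef_rot: [-180.0, -0.0, -90.0]
contact_force: [-0.6, -0.0, 5.2]
gripper_width: 0.0156
gripper_force: 15.0
```

drive_tool(
  increments=[
    [[-1,0,0,-0.3,0],[-1,0,0,-0.69,0],[-1,0,0,-0.69,0]],
  ],
)

```text
time_s: 55.65
tcp_pos: [0.5765, -0.3116, 0.2235]
eef_rot: [-179.7, -0.1, -90.0]
contact_force: [0.1, 1.0, -0.7]
gripper_width: 0.0156
gripper_force: 15.0
```

drive_tool(
  increments=[
    [[-1,0,0,-0.3,0],[-1,0,0,-0.69,0],[-1,0,0,-0.69,0],[-1,0,0,-0.69,0]],
  ],
)

```text
time_s: 56.15
tcp_pos: [0.5743, -0.3105, 0.3011]
eef_rot: [179.9, 0.1, -90.0]
contact_force: [-0.9, 0.3, -0.7]
gripper_width: 0.0156
gripper_force: 15.0
```

Run:
```python
from h import *
to([.421,-.334,.30],-90); shot('scene','s27'); c=load('s27')
print("pred tops",[proj(c,[.421,y,.164]).round() for y in (-.395,-.365,-.334)])
a=cv2.imread('pics/s20.png').astype(int); b=cv2.imread('pics/s27.png').astype(int); d=(np.abs(a-b).max(2)>40).astype(np.uint8); d[:70]=0; d[140:]=0; d[:,:262]=0; d[:,320:]=0
n,l,st,_=cv2.connectedComponentsWithStats(d)
for i in range(1,n):
    if st[i,4]>25:
        ys,xs=np.where(l==i); print(st[i],b[l==i].mean(0).round(),[(int(y),int(xs[ys==y].min()),int(xs[ys==y].max())) for y in range(ys.min(),ys.max()+1,6)])
```

```text
t 56.15 tcp [ 0.5743 -0.3105  0.3011] rot [ 1.799e+02  1.000e-01 -9.000e+01] F [-0.9  0.3 -0.7] w 0.0156 -> shift [0.196 1.278 0.009] turn -0.0
pred tops [array([280.,  86.]), array([287.,  90.]), array([293.,  94.])]
[271  70   5   7  27] [58. 71. 46.] [(70, 271, 274), (76, 273, 274)]
[277  70   6   8  40] [53. 66. 42.] [(70, 277, 281), (76, 277, 281)]
[279  85  12  23 211] [34. 49. 66.] [(85, 282, 282), (91, 279, 289), (97, 280, 290), (103, 280, 290)]
[262 103  18   5  51] [141. 176. 201.] [(103, 262, 266)]
[307 109  13   4  34] [141. 175. 202.] [(109, 307, 309)]
```

Both placed sticks stand upright. I place the third.

drive_tool(
  increments=[
    [[-1,0.098,0.639,0,0],[-1,0.098,0.639,0,0],[-1,0.098,0.639,0,0]],
  ],
)

```text
time_s: 56.58
tcp_pos: [0.497, -0.3228, 0.3019]
eef_rot: [180.0, 0.0, -90.0]
contact_force: [0.7, -0.6, -0.1]
gripper_width: 0.0156
gripper_force: 15.0
```

drive_tool(
  increments=[
    [[-1,0.098,0.639,0,0],[-1,0.098,0.639,0,0],[-1,0.098,0.639,0,0],[-1,0.098,0.639,0,0]],
  ],
)

```text
time_s: 57.08
tcp_pos: [0.4226, -0.3344, 0.302]
eef_rot: [180.0, 0.0, -90.0]
contact_force: [0.3, 0.3, 0.4]
gripper_width: 0.0154
gripper_force: 15.0
```

drive_tool(
  increments=[
    [[-1,0,0,0.35,0],[-1,0,0,0.7,0],[-1,0,0,0.7,0]],
  ],
)

```text
time_s: 57.45
tcp_pos: [0.4206, -0.3334, 0.2152]
eef_rot: [179.6, 0.2, -90.0]
contact_force: [0.3, -1.1, -0.2]
gripper_width: 0.0156
gripper_force: 15.0
```

drive_tool(
  increments=[
    [[-1,0,0,0.3,0],[-1,0,0,0.55,0],[-1,0,0,0.7,0],[-1,0,0,0.73,0],[-1,0,0,0.73,0]],
  ],
)

```text
time_s: 58.08
tcp_pos: [0.4227, -0.3348, 0.132]
eef_rot: [-179.9, -0.1, -90.0]
contact_force: [-0.8, -0.1, -0.5]
gripper_width: 0.0157
gripper_force: 15.0
```

drive_tool(
  increments=[
    [[-1,0,0,0.015,0],[-1,0,0,0.03,0],[-1,0,0,0.04,0],[-1,0,0,0.04,0]],
  ],
)

```text
time_s: 58.58
tcp_pos: [0.4216, -0.3346, 0.1263]
eef_rot: [-180.0, -0.0, -90.0]
contact_force: [-0.4, -0.2, 2.6]
gripper_width: 0.0155
gripper_force: 15.0
```

drive_tool(
  increments=[
    [[-0.6,0,0,0,0],[-0.6,0,0,0,0],[-0.4,0,0,0,0],[-0.4,0,0,0,0]],
  ],
)

```text
time_s: 59.08
tcp_pos: [0.4214, -0.3344, 0.1259]
eef_rot: [180.0, 0.0, -90.0]
contact_force: [1.0, 0.6, 0.3]
gripper_width: 0.0258
gripper_force: 0.0
```

drive_tool(
  increments=[
    [[-0.4,0,0,-0.2,0],[-0.4,0,0,-0.5,0],[-0.4,0,0,-0.8,0],[-0.4,0,0,-0.8,0]],
  ],
)

```text
time_s: 59.58
tcp_pos: [0.4229, -0.3352, 0.2251]
eef_rot: [-179.7, -0.1, -90.0]
contact_force: [-0.4, 0.0, 0.0]
gripper_width: 0.0264
gripper_force: 0.0
```

drive_tool(
  increments=[
    [[-0.4,0,0,-0.4,0],[-0.4,0,0,-0.8,0],[-0.4,0,0,-0.8,0]],
  ],
)

```text
time_s: 59.95
tcp_pos: [0.4228, -0.3352, 0.3214]
eef_rot: [-179.7, -0.2, -90.0]
contact_force: [0.5, -0.4, -1.4]
gripper_width: 0.0263
gripper_force: 0.0
```

drive_tool(
  increments=[
    [[-0.4,-0.95,-0.3,0,0],[-0.4,-0.95,-0.3,0,0],[-0.4,-0.95,-0.3,0,0]],
  ],
)

```text
time_s: 60.32
tcp_pos: [0.458, -0.2174, 0.3168]
eef_rot: [179.9, 0.0, -89.8]
contact_force: [0.1, -0.1, 0.2]
gripper_width: 0.026
gripper_force: 0.0
```

drive_tool(
  increments=[
    [[-0.4,-0.95,-0.3,0,0],[-0.4,-0.95,-0.3,0,0],[-0.4,-0.95,-0.3,0,0],[-0.4,-0.95,-0.3,0,0]],
  ],
)

```text
time_s: 60.82
tcp_pos: [0.4931, -0.1066, 0.3171]
eef_rot: [179.9, -0.0, -90.0]
contact_force: [0.1, -0.2, 0.4]
gripper_width: 0.0264
gripper_force: 0.0
```

Run:
```python
from h import *
to(); S,c=shot('scene','s30'); T,ct=shot('top','t30'); W,cw=shot('wrist','w30')
for n,q in (("scene",c),("top",ct),("wrist",cw)):
    print(n,"pred tops",[proj(q,[.421,y,.164]).round().tolist() for y in (-.395,-.365,-.334)])
def diff(f,g,win,thr=40,mn=20):
    a=cv2.imread(f'pics/{f}.png').astype(int); b=cv2.imread(f'pics/{g}.png').astype(int); x0,x1,y0,y1=win
    d=(np.abs(a-b).max(2)>thr).astype(np.uint8); k=np.zeros_like(d); k[y0:y1,x0:x1]=d[y0:y1,x0:x1]
    n,l,st,_=cv2.connectedComponentsWithStats(k)
    for i in range(1,n):
        if st[i,4]>mn:
            ys,xs=np.where(l==i); print(g,st[i],b[l==i].mean(0).round(),[(int(y),int(xs[ys==y].min()),int(xs[ys==y].max())) for y in range(ys.min(),ys.max()+1,5)])
diff('s20','s30',(262,325,75,150)); diff('top0','t30',(400,490,225,305))
# keeper: compare scene keeper region with first hooked top/scene pictures
print("keeper hooked pred handle px (top)",proj(ct,[.4165,-.0975,.105]).round(),proj(c,[.4165,-.0975,.105]).round())
diff('s20','s30',(296,400,140,240),40,30)
```

```text
t 60.83 tcp [ 0.4931 -0.1066  0.3171] rot [179.9  -0.  -90. ] F [ 0.1 -0.2  0.4] w 0.0264 -> shift [ 0. -0. -0.] turn 0
scene pred tops [[280.0, 86.0], [287.0, 90.0], [293.0, 94.0]]
top pred tops [[465.0, 260.0], [453.0, 261.0], [440.0, 261.0]]
wrist pred tops [[430.0, -244.0], [426.0, -186.0], [423.0, -130.0]]
s30 [312  75  13  19 146] [ 92. 102. 108.] [(75, 312, 324), (80, 313, 324), (85, 313, 324), (90, 314, 324)]
s30 [262  86  63  25 823] [ 78. 102. 125.] [(86, 282, 283), (91, 262, 289), (96, 262, 306), (101, 262, 324), (106, 281, 324)]
s30 [262 111   8  10  61] [136. 170. 196.] [(111, 263, 263), (116, 262, 269)]
s30 [313 124  12  17 176] [130. 163. 189.] [(124, 313, 317), (129, 313, 324), (134, 313, 324), (139, 319, 324)]
t30 [ 400  244   90   61 1708] [ 96. 145. 185.] [(244, 488, 489), (249, 487, 489), (254, 485, 489), (259, 443, 489), (264, 447, 489), (269, 458, 489), (274, 458, 489), (279, 458, 481), (284, 412, 472), (289, 403, 463), (294, 400, 454), (299, 400, 445), (304, 400, 436)]
t30 [400 247  20  38 303] [113. 175. 222.] [(247, 412, 418), (252, 409, 417), (257, 408, 415), (262, 406, 413), (267, 403, 412), (272, 403, 410), (277, 401, 407), (282, 401, 407)]
t30 [476 295  14   8  43] [ 73. 114. 148.] [(295, 486, 489), (300, 479, 488)]
keeper hooked pred handle px (top) [339. 265.] [351. 151.]
s30 [324 140  76  13 465] [141. 176. 202.] [(140, 324, 382), (145, 355, 399), (150, 384, 399)]
```

Run:
```python
from h import *
def cad(f):
    im=cv2.imread(f'pics/{f}.png'); h=cv2.cvtColor(im,cv2.COLOR_BGR2HSV); m=((h[...,1]<90)&(h[...,2]<170)).astype(np.uint8)
    k=np.zeros_like(m); k[225:310,395:495]=m[225:310,395:495]; k=cv2.morphologyEx(k,cv2.MORPH_OPEN,np.ones((3,3)))
    n,l,st,_=cv2.connectedComponentsWithStats(k); i=1+np.argmax(st[1:,4]); rc=cv2.minAreaRect(cv2.findContours((l==i).astype(np.uint8),0,2)[0][0]); print(f,st[i],np.round(rc[0],1),np.round(rc[1],1),round(rc[2],1),plane(load('t6'),rc[0],.06).round(3))
for f in ('top0','t6','t20','t30'): cad(f)
# brown sticks in t30 and w-lined colours
im=cv2.imread('pics/t30.png'); print("tops row profile BGR", [im[261,x].tolist() for x in range(432,474,3)])
h=cv2.cvtColor(im,cv2.COLOR_BGR2HSV); m=((h[...,1]>95)&(h[...,2]<120)).astype(np.uint8); k=np.zeros_like(m); k[235:300,412:475]=m[235:300,412:475]
n,l,st,ce=cv2.connectedComponentsWithStats(k)
for i in range(1,n):
    if st[i,4]>5: print(st[i],ce[i].round())
print("pred feet",[proj(load('t30'),[.421,y,.004]).round().tolist() for y in (-.395,-.365,-.334)])
```

```text
top0 [ 412  236   59   55 2133] [441. 263.] [48.5 45.4] 21.0 [ 0.419 -0.364  0.06 ]
t6 [ 412  237   59   54 2146] [441.2 263.4] [48.6 45.7] 19.8 [ 0.418 -0.364  0.06 ]
t20 [ 412  236   58   55 2134] [440.9 263.1] [48.6 45.5] 21.0 [ 0.419 -0.364  0.06 ]
t30 [ 412  236   58   55 1823] [441.2 263.2] [48.8 45.6] 20.6 [ 0.419 -0.365  0.06 ]
tops row profile BGR [[20, 43, 63], [27, 80, 110], [21, 50, 87], [23, 51, 90], [21, 38, 64], [26, 76, 106], [20, 46, 78], [25, 53, 92], [24, 47, 77], [30, 83, 113], [21, 47, 75], [25, 52, 91], [41, 71, 105], [68, 106, 137]]
[445 240   9   4  11] [449. 241.]
[424 257  46  10 305] [447. 262.]
pred feet [[447.0, 263.0], [436.0, 263.0], [425.0, 263.0]]
```

The caddy has not moved. The top view shows all three stick tops at the predicted pixels (465/453/440, 261), so they stand upright. The keeper region is unchanged, and nothing touches the robot. I hand in.

```bash
python3 -c "
from h import *
print(job.close_job())"
```

```text
the job is handed in; nothing more can be done
None
```

I handed the job in at about 61 s: the keeper is hooked on its catch, all three bars are in the tub, and all three sticks are upright in the caddy. My camera checks support this, I did not measure the compound block, paste jar or felt wheel again at the end, and the hand-in returned no verdict.

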